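Brush out the pen cup and pack the desk supplies

ROBOT

A 7-joint arm with a two-finger parallel gripper is mounted at the origin on the work surface. World frame = base frame: x ahead of the robot, y to its left, z up, the work surface at z = 0. Lengths are in m, angles in rad, forces in N, time in s.
With the tool pointing down it reaches from about 0.4 to 0.85 m from the base axis. Payload 4.5 kg.
Tool frame: the origin (TCP) lies between the finger pads; the fingertips stand r.tip_reach ahead of it and the grasp point (between the pads) lies 3 mm ahead of it (r.tip_reach is the distance from the TCP to the fingertips, in m); z points along the fingers, y is the line along which they close (so a half turn about z gives the same grasp; the last joint's range is limited). The gripper opens to 88 mm and grips with 3 to 60 N. Pads are 18 mm wide; open, the fingers measure 123 mm over their backs; the gripper's body (75 mm by 187 mm) begins 45 mm behind the grasp point.
Start: joints at [-1.297, 0.689, -0.195, 1.565, 0.157, 0.902, -0.215], TCP at [0.148, 0.607, 0.224] pointing down, gripper open.
Joint ranges: [-3.01, 3.01], [-0.46, 2.08], [-1.47, 1.51], [0.13, 2.56], [-1, 4.14], [0.04, 2.09], [-2.66, 2.66]. Speed limits (rad/s): [2.57, 2.57, 3.14, 3.14, 3.14, 3.14, 3.14].

INTERFACE

Orientations are given as a unit quaternion [x, y, z, w].
In Python, from plant import r gives the robot as it stands.
- The arm moves only by the tool step_arm, never from a script. Its argument "motion" is a list of rows, each an object with "dp": the shift along the tool's x, y, z in mm, a list of three; "twist": the turn, a rotation vector about the tool's x, y, z in rad, a list of three; "hand": the opening, from -1 (shut) to 1 (fully open). In form: [{"dp": [dx, dy, dz], "twist": [rx, ry, rz], "hand": hand}, ...]. A call has 1 to 5 rows; each row is the pose to reach, as a shift and turn from the pose commanded when the call began, along the tool's axes at that moment; what a row does not reach only later rows make up. A row lasts 1/8 s, in which the tool goes at most 62.5 mm and 10.7 degrees, less where a joint would pass 70% of its speed; a pose out of reach is approached as far as the arm can. A call with a gripper value outside its range is refused whole. The fingers move at their own pace and stop on an object; "force" is the grip in N (left out, the last holds). Time passes only in rows, so rows that repeat a pose let the fingers close. It gives the time, the measured TCP pose, the force, the opening and the grip force at its end, in the units of the state.
- r.get_state(): the state, without advancing time (a new reading comes with each control period).
- r.snapshot(name): name is "side" or "top"; returns a dict with "pixels" (400x640x3 uint8, red, green, blue), "depth" (400x640 float32, m along the optical axis (not along the pixel's ray), 0 where there is no reading), "fx", "fy", "cx", "cy" (pixels), "xyz" and "orientation" of the camera in the world. Camera axes: x right, y down, z forward; pixel columns grow to the right and rows downward; lengths in m; the calibration is good to about 2 mm. A picture is of the moment at which its call begins.
- r.finish_job(): hands the job in; it is judged then, once.
Trained networks look in the newest picture that a camera, given by its name, has taken for a name from the list of things; names that differ only in an ending like _2 or _b are one class to them, and where a whole thing is asked for, a point or a joint stands for the part that bears it (a point fixed in the world has none). Each returns a list of dicts, best first, with "score" (0 to 1); they miss things now and then, are a little off and sometimes report something else, mostly with a low value. They report only what shows in the picture. A call takes as long as a camera call. They do not tell look-alikes from the thing itself.
- r.search_frame(camera, thing): "at" ([x, y, z] in m, in the coordinates of the camera as it stood for that picture, good to about 4 mm: the middle of the surface that is visible of it).
The state is a dict: "clock": time; "q": joint angles; "qd": joint speeds; "joint_torque": joint torques, N m; "tool_pos": TCP position; "eef_rot": TCP orientation; "contact_force": force on the tool from outside, world axes, zero at the start; "moment": the same for the moment, N m; "opening": opening from 0.0 (shut) to 1.0 (fully open); "finger_force": force on a finger pad.
Only numpy, scipy, OpenCV 4.12 (cv2) and the standard library are available. Lean on these libraries where they do the work, as an engineer would, in place of code of your own. Each camera call takes 0.05 s, during which the arm holds its last target. There are 200 camera calls.

TASK

First scrub the dust from inside the pen cup with the brush, three full strokes down to its floor and back up to the rim, and put the brush back upright in its stand. Then pack the cup and every loose supply on the desk (cartons, cases, jar, can) upright in one row in the long storage box, close enough together that all of them fit, each standing flat on its floor. Do not tip the cup over, and leave the mug, mouse and stapler where they are.

Things in the scene. Friction and masses are not known exactly. Their poses are not given: they have to be found in the camera images.
- ink_carton: A desk supply, loose: brown cardboard carton of printer ink with white paper labels on its two y faces; an upright block, 58 wide along its own x, 50 long along its own y, 80 high (mm). Origin at the centre of its underside, z up. 0.1 to 0.3 kg. May be absent in a run (then None from the start).
- staple_carton: A desk supply, loose: cream paper carton of staples with brown labels on its two y faces; an upright block, 58 wide along its own x, 42 long along its own y, 86 high (mm). Origin at the centre of its underside, z up. 0.1 to 0.3 kg. May be absent in a run (then None from the start).
- drive_case: A desk supply, loose: grey plastic hard-drive case with dark labels on its two y faces; an upright block, 56 wide along its own x, 46 long along its own y, 83 high (mm). Origin at the centre of its underside, z up. 0.1 to 0.3 kg. May be absent in a run (then None from the start).
- label_case: A desk supply, loose: white plastic case of label tape with grey labels on its two y faces; an upright block, 54 wide along its own x, 40 long along its own y, 82 high (mm). Origin at the centre of its underside, z up. 0.1 to 0.3 kg. May be absent in a run (then None from the start).
- clip_jar: A desk supply, loose: round clear plastic jar of paper clips with a flush white screw lid; a rigid upright cylinder, diameter 52, height 86 (mm). Origin at the centre of its underside, z up. 0.1 to 0.3 kg. May be absent in a run (then None from the start).
- wipes_can: A desk supply, loose: round bare metal can of screen wipes with a paper band; a rigid upright cylinder, diameter 48, height 92 (mm). Origin at the centre of its underside, z up. 0.1 to 0.3 kg. May be absent in a run (then None from the start).
- cup: The pen cup: a loose, empty, open-topped round cup of bare metal, standing upright; outer diameter 64, height 90, wall 4, floor 5 thick (mm). About 0.2 kg. Origin at the centre of its underside, z up. It stands at one side of the work, the brush stand at the other.
- brush: The cleaning brush: straight and rigid, 170 mm long, standing upright in its stand with the handle up. Head: a pale, stiff bristle cylinder of diameter 26, the lowest 55 mm. Above it a straight round wooden handle of diameter 18. Origin at the centre of the flat bottom end of the head (the tip); its z runs up along the handle. 0.06 kg, loose.
- stand: The brush stand: a white ceramic pot, fixed to the desk, 60 mm high, outer diameter 64 at the foot and 52 at the rim. Its open well is 42 mm across at the rim, its floor is 8 mm above the desk. Origin at the centre of its underside, z up.
- box: The storage box: a long, narrow open wooden box fixed to the desk, outer 80 (its own x) by 372 (its own y) by 45 high (mm), walls and floor 5 thick; inside 70 by 362. Origin at the centre of its underside. Things stand in it in one row along its y and rise above its walls. All seven take up 342 of the 362 mm if cartons and cases stand with their x along the box's x.
- box_in (a point): Centre of the box's inner floor, 5 mm above the desk; axes as the box.
- mug: Bystander: white ceramic coffee mug, 80 mm across, 95 high, loose. Origin at the centre of its underside.
- mouse: Bystander: black computer mouse, 110 by 62 by 33 mm, loose. Origin at the centre of its underside.
- stapler: Bystander: desk stapler, 130 by 36 by 52 mm, loose. Origin at the centre of its underside.
Things that resemble listed ones, but are neither listed nor needed, are in the scene too. Leave any pink or turquoise look-alike of the label_case alone. Leave any blue look-alike of the cup alone.

How it is judged:
By the outcome, as a careful person would: the job done as asked, in the order asked, and still so for the second after the job is handed in, with the robot touching nothing.
Of ink_carton, staple_carton, drive_case, label_case, clip_jar, wipes_can only 4 to 6 are there at a start; the rules pass over those that are not, and their reading is None.
At some moment in a run one of ink_carton, staple_carton, drive_case, label_case, clip_jar, wipes_can may be knocked a few centimetres aside while the robot is not near it.
It also fails if it takes over 208 s, if anything falls off the work surface, if the arm or the gripper's body presses on something with over 40 N, if the wrist force passes 120 N, or if a joint passes its speed limit or range.

## Working session

There is one attempt and no reset: what is moved stays moved. The work goes in short steps, Python scripts to look and compute and a tool call to move; the robot and the scene stay as the last step left them, time stands still between calls to the robot, and variables do not carry over. Pictures are saved under pics/ and viewed, at most 14 in all, crops included, and the job is handed in when it is done.

Besides the shell and the picture viewer there is one more tool, called after "Emit:" in YAML: its name, and indented under it one key for each argument. step_arm: Moves the arm, as the interface text tells. Its arguments: {"type":"object","properties":{"motion":{"type":"array"},"force":{"type":"number"}},"required":["motion"]}

```bash
ls; mkdir -p pics; cat > h.py <<'E'
import numpy as np, cv2
from scipy.spatial.transform import Rotation as R
from plant import r
def cam(s): return R.from_quat(s["orientation"]).as_matrix(), np.array(s["xyz"])
def cloud(s):
    d=s["depth"]; v,u=np.mgrid[:d.shape[0],:d.shape[1]]
    P=np.stack([(u-s["cx"])/s["fx"]*d,(v-s["cy"])/s["fy"]*d,d],-1)
    M,t=cam(s); return P@M.T+t
def px(s,p):
    M,t=cam(s); c=M.T@(np.array(p)-t); return [int(s["fx"]*c[0]/c[2]+s["cx"]),int(s["fy"]*c[1]/c[2]+s["cy"])]
def save(s,n,crop=None,k=1):
    im=s["pixels"][...,::-1]
    if crop: im=im[crop[1]:crop[3],crop[0]:crop[2]]
    cv2.imwrite("pics/"+n+".png",cv2.resize(im,None,fx=k,fy=k,interpolation=cv2.INTER_CUBIC))
def st():
    s=r.get_state(); print({k:np.round(s[k],4).tolist() for k in("clock","q","tool_pos","eef_rot","contact_force","opening","finger_force")}); return s
NAMES="ink_carton staple_carton drive_case label_case clip_jar wipes_can cup brush stand box mug mouse stapler".split()
E
python3 - <<'E'
from h import *
s0=st(); print(r.tip_reach)
for c in("top","side"):
    s=r.snapshot(c); save(s,c+"0"); np.savez(c+"0.npz",xyz=cloud(s),pix=s["pixels"])
    print(c,np.round(s["xyz"],3),s["fx"])
    M,t=cam(s)
    for n in NAMES:
        print(n,[(np.round(M@np.array(f["at"])+t,3).tolist(),px(s,M@np.array(f["at"])+t),round(f["score"],2)) for f in r.search_frame(c,n)])
E
```

```text
pics
{'clock': 0.0, 'q': [-1.2972, 0.69, -0.1945, 1.5664, 0.1573, 0.9025, -0.2151], 'tool_pos': [0.1483, 0.6064, 0.2232], 'eef_rot': [0.1195, 0.9928, -0.0009, -0.0], 'contact_force': [-0.0289, -0.1863, 0.5168], 'opening': 1.0002, 'finger_force': 0.0}
0.022
top [0.337 0.075 1.408] 416.5064878197579
ink_carton [([0.495, 0.254, 0.083], [272, 200], 0.88)]
staple_carton [([0.456, -0.15, 0.088], [399, 208], 0.57)]
drive_case [([0.487, -0.244, 0.082], [428, 198], 0.9), ([0.534, -0.368, 0.039], [461, 184], 0.27)]
label_case [([0.454, -0.047, 0.081], [366, 210], 0.59), ([0.455, 0.043, 0.081], [338, 211], 0.51)]
clip_jar [([0.457, -0.149, 0.09], [399, 208], 0.73)]
wipes_can []
cup [([0.429, 0.376, 0.04], [237, 223], 0.75), ([0.532, 0.517, 0.053], [194, 192], 0.64), ([0.557, 0.394, 0.039], [232, 184], 0.58)]
brush [([0.539, -0.378, 0.109], [471, 179], 0.43)]
stand [([0.532, -0.369, 0.038], [461, 185], 0.66)]
box [([0.659, 0.052, 0.008], [333, 153], 0.56)]
mug [([0.746, -0.341, 0.051], [450, 121], 0.71)]
mouse [([0.715, 0.328, 0.031], [252, 138], 0.92)]
stapler []
side [-0.442 -0.803  1.087] 519
[... 294 characters left out ...]
 0.037, 0.062], [291, 224], 0.66)]
clip_jar [([0.445, -0.165, 0.063], [367, 239], 0.64)]
wipes_can [([0.54, 0.367, 0.062], [267, 153], 0.3)]
cup [([0.416, 0.351, 0.058], [242, 171], 0.96), ([0.537, 0.366, 0.061], [266, 154], 0.85), ([0.523, 0.496, 0.06], [239, 141], 0.55)]
brush [([0.536, -0.387, 0.116], [454, 247], 0.5)]
stand [([0.53, -0.394, 0.04], [450, 269], 0.83), ([0.537, 0.367, 0.058], [266, 154], 0.57), ([0.487, 0.239, 0.053], [281, 176], 0.36)]
box [([0.665, 0.042, 0.025], [360, 185], 0.78)]
mug [([0.719, -0.347, 0.063], [472, 222], 0.67)]
mouse [([0.713, 0.316, 0.022], [312, 149], 0.71)]
stapler [([0.538, -0.386, 0.117], [454, 246], 0.7), ([0.616, 0.518, 0.048], [255, 132], 0.52)]
```

```bash
python3 - <<'E'
import cv2
t=cv2.imread("pics/top0.png")[90:270,160:500]; s=cv2.imread("pics/side0.png")[100:300,200:500]
cv2.imwrite("pics/top0c.png",cv2.resize(t,None,fx=2.35,fy=2.35,interpolation=2)); cv2.imwrite("pics/side0c.png",cv2.resize(s,None,fx=2.66,fy=2.66,interpolation=2))
E
```

```text
(no output)
```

View pics/top0c.png

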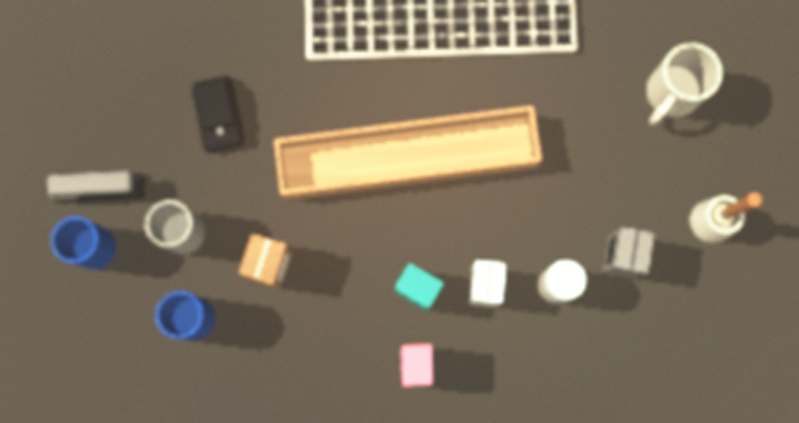

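View pics/side0c.png

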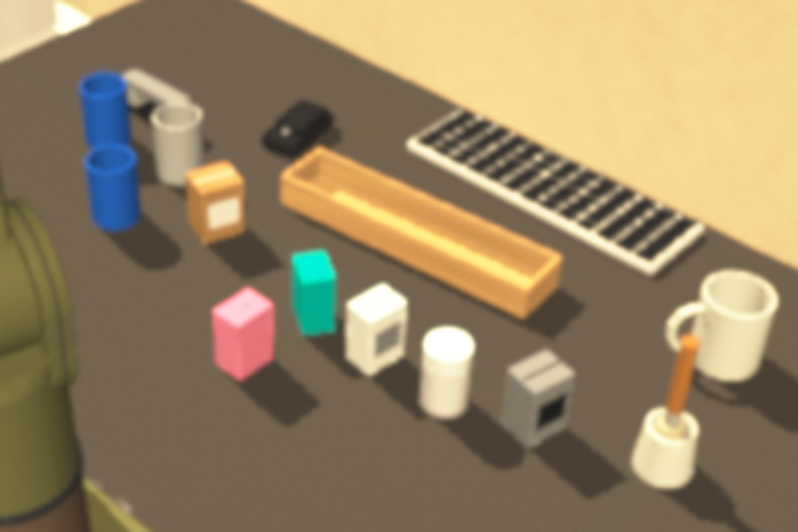

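The pictures show (full top-image pixels):
- **Supplies:** ink_carton at (272,200), white label_case at (366,210), clip_jar at (399,208) and drive_case at (428,198). staple_carton and wipes_can are absent.
- **Cup candidates:** grey metal (232,184), blue (194,192) and blue (237,223). The grey metal one fits the description.
- **Case candidates:** white (366,210), turquoise (338,211) and pink (338,245). The white one with grey labels fits.

Next I measure the poses.

```bash
cat >> h.py <<'E'
def rect(X,c,rad,z0,z1):
    m=(np.hypot(X[...,0]-c[0],X[...,1]-c[1])<rad)&(X[...,2]>z0)&(X[...,2]<z1)
    P=X[m]
    if len(P)<8: return None
    (a,b),wh,ang=cv2.minAreaRect((P[:,:2]*1000).astype(np.float32))
    return dict(c=(round(a,1),round(b,1)),wh=np.round(wh,1).tolist(),ang=round(ang,1),z=np.round(np.percentile(P[:,2],[5,50,95])*1000,1).tolist(),n=len(P),mean=np.round(P[:,:2].mean(0)*1000,1).tolist())
def circ(X,c,rad,z0,z1):
    m=(np.hypot(X[...,0]-c[0],X[...,1]-c[1])<rad)&(X[...,2]>z0)&(X[...,2]<z1)
    (a,b),q=cv2.minEnclosingCircle((X[m][:,:2]*1000).astype(np.float32)); return np.round([a,b,q],1).tolist(),int(m.sum())
E
python3 - <<'E'
from h import *
X=np.load("top0.npz")["xyz"]; Y=np.load("side0.npz")["xyz"]
print("desk",np.median(X[:,:,2]))
for n,c,z in [("ink",(.495,.25),80),("label",(.454,-.05),82),("jar",(.456,-.15),86),("drive",(.485,-.247),83),("turq",(.455,.043),82),("pink",(.34,.04),82)]:
    for Z in (X,Y): print(n,rect(Z,c,.055,z/1000-.008,z/1000+.012))
for n,c in [("cup",(.555,.39)),("blue",(.53,.51)),("blue2",(.429,.37))]:
    for Z in (X,Y): print(n,circ(Z,c,.05,.084,.1))
for Z in(X,Y): print("box",rect(Z,(.66,.05),.24,.038,.055))
for Z in(X,Y): print("stand",circ(Z,(.53,-.38),.042,.052,.066))
for Z in(X,Y):
  for z in (.06,.08,.1,.12,.14,.16,.17): print("brush",z,rect(Z,(.535,-.385),.05,z+.005,z+.018))
for Z in(X,Y):
    print("mug",rect(Z,(.735,-.345),.08,.085,.11)); print("stapler",rect(Z,(.62,.5),.09,.035,.07)); print("mouse",rect(Z,(.715,.32),.08,.02,.05))
E
```

```text
desk -0.001493818235970612
ink {'c': (498.6, 257.2), 'wh': [50.2, 58.0], 'ang': 71.1, 'z': [74.6, 79.7, 83.8], 'n': 281, 'mean': [498.4, 257.0]}
ink {'c': (499.6, 252.4), 'wh': [58.8, 61.6], 'ang': 73.9, 'z': [73.9, 80.1, 84.7], 'n': 190, 'mean': [497.5, 252.3]}
label {'c': (458.5, -51.1), 'wh': [39.9, 53.1], 'ang': 83.2, 'z': [77.1, 81.7, 85.6], 'n': 209, 'mean': [458.5, -50.7]}
label {'c': (459.9, -52.6), 'wh': [43.4, 58.9], 'ang': 84.3, 'z': [76.1, 81.8, 85.8], 'n': 197, 'mean': [456.5, -54.8]}
jar {'c': (456.8, -154.2), 'wh': [51.3, 48.4], 'ang': 89.1, 'z': [81.1, 85.6, 90.6], 'n': 208, 'mean': [457.2, -154.2]}
jar {'c': (458.0, -156.1), 'wh': [51.9, 51.1], 'ang': 54.6, 'z': [79.6, 86.0, 89.6], 'n': 206, 'mean': [455.8, -158.6]}
drive {'c': (495.9, -249.7), 'wh': [46.8, 56.9], 'ang': 77.2, 'z': [76.9, 82.4, 87.3], 'n': 257, 'mean': [495.3, -249.1]}
drive {'c': (496.7, -251.4), 'wh': [50.7, 58.4], 'ang': 77.3, 'z': [77.1, 83.4, 86.8], 'n': 265, 'mean': [493.7, -253.3]}
turq {'c': (456.2, 44.3), 'wh': [53.7, 40.6], 'ang': 57.4, 'z': [77.7, 81.6, 86.5], 'n': 211, 'mean': [455.5, 44.
[... 2658 characters left out ...]
 'wh': [78.9, 78.9], 'ang': 6.6, 'z': [86.2, 93.4, 99.2], 'n': 136, 'mean': [739.5, -341.6]}
stapler {'c': (583.3, 504.7), 'wh': [101.5, 118.9], 'ang': 1.1, 'z': [41.0, 50.5, 59.2], 'n': 383, 'mean': [607.2, 505.7]}
mouse {'c': (721.8, 328.9), 'wh': [106.0, 57.7], 'ang': 11.4, 'z': [21.2, 29.8, 36.6], 'n': 401, 'mean': [722.9, 329.3]}
mug {'c': (739.7, -345.1), 'wh': [86.0, 77.5], 'ang': 1.6, 'z': [85.8, 92.7, 98.4], 'n': 210, 'mean': [737.5, -344.7]}
stapler {'c': (585.6, 499.8), 'wh': [122.6, 103.8], 'ang': 88.6, 'z': [40.4, 51.6, 67.4], 'n': 227, 'mean': [599.5, 504.8]}
mouse {'c': (719.7, 324.7), 'wh': [111.5, 59.0], 'ang': 12.4, 'z': [20.7, 30.2, 37.3], 'n': 241, 'mean': [720.4, 321.8]}
```

```bash
python3 - <<'E'
import cv2,numpy as np
a=cv2.imread("pics/top0.png"); b=cv2.imread("pics/side0.png")
f=lambda i,x,y:cv2.resize(i[y:y+80,x:x+100],(390,290),interpolation=2)
cv2.imwrite("pics/z1.png",np.vstack([np.hstack([f(a,185,160),f(b,215,110)]),np.hstack([f(a,325,170),f(b,400,210)])]))
E
```

```text
(no output)
```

View pics/z1.png

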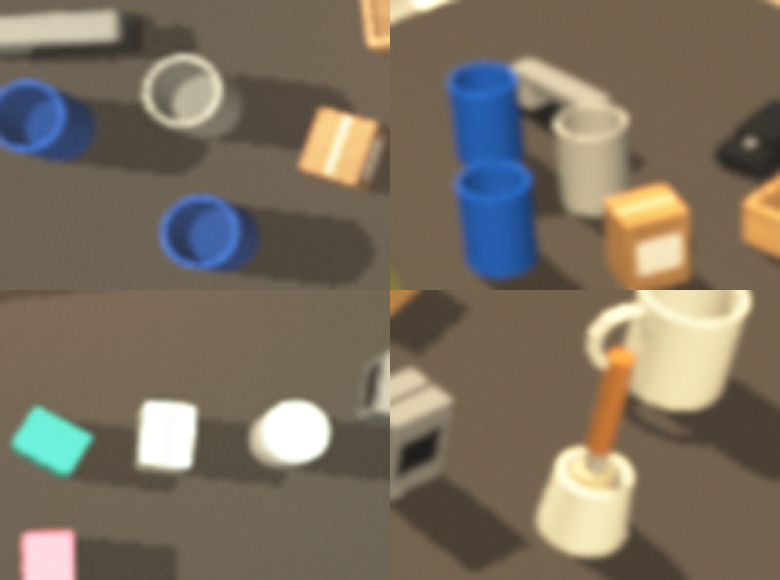

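The crops confirm the grey metal cup at (232,184) as the cup, and the brush stands upright in its stand. Starting the approach.

Emit:
step_arm:
  motion:
    - {"dp": [-50,-26,-15],"twist": [0,0,0.16],"hand": 1}
    - {"dp": [-100,-52,-30],"twist": [0,0,0.32],"hand": 1}
    - {"dp": [-150,-78,-45],"twist": [0,0,0.48],"hand": 1}
    - {"dp": [-200,-104,-60],"twist": [0,0,0.64],"hand": 1}
    - {"dp": [-250,-130,-75],"twist": [0,0,0.8],"hand": 1}
  force: 20

```text
clock: 2.02
tool_pos: [0.3616, 0.4203, 0.2998]
eef_rot: [0.499, 0.867, 0.0, -0.0]
contact_force: [0.9, 0.0, 0.5]
opening: 1.001
finger_force: 0.0
```

```bash
cat >> h.py <<'E'
def go(*wps,start=None):
    """wps (x,y,z mm, yaw deg of tool y); prints dp/twist of each from the pose before it, tool down; calls needed"""
    s=r.get_state(); p=np.array(s["tool_pos"])*1000; M=R.from_quat(s["eef_rot"])
    if start: p=np.array(start[:3],float); M=D(start[3])
    for x,y,z,yaw in wps:
        T=D(yaw); dp=M.inv().apply(np.array([x,y,z])-p); tw=(M.inv()*T).as_rotvec()
        print("dp",np.round(dp,1).tolist(),"tw",np.round(tw,3).tolist(),"rows",round(max(np.linalg.norm(dp)/62.5,np.degrees(np.linalg.norm(tw))/10.7),1))
        p=np.array([x,y,z],float); M=T
def D(yaw):
    a=np.radians(yaw); y=np.array([np.cos(a),np.sin(a),0]); z=np.array([0,0,-1.]); return R.from_matrix(np.stack([np.cross(y,z),y,z],1))
E
python3 - <<'E'
from h import *
st()
go((500,250,300,0),(560,-60,300,0),(543.5,-384,300,0),(543.5,-384,142,0))
import itertools
for f in("top0","side0"):
    X=np.load(f+".npz")["xyz"]; best=None
    m=(X[...,0]>.58)&(X[...,0]<.76)&(abs(X[...,1]-.05)<.21)&(X[...,2]>.04)&(X[...,2]<.052)
    P=(X[m][:,:2]*1000).astype(np.float32); print(cv2.minAreaRect(P),len(P))
E
```

```text
{'clock': 2.025, 'q': [-0.9517, 0.5028, 0.0135, 1.6876, -0.0082, 0.9505, -0.4092], 'tool_pos': [0.3616, 0.4203, 0.2998], 'eef_rot': [0.499, 0.8666, 0.0003, -0.0001], 'contact_force': [0.8641, 0.0385, 0.4872], 'opening': 1.0009, 'finger_force': 0.0}
dp [-216.7, 34.2, -0.3] tw [0.0, -0.001, 0.526] rows 3.5
dp [-310.0, 60.0, 0.0] tw [0.0, 0.0, 0.0] rows 5.1
dp [-324.0, -16.5, 0.0] tw [0.0, 0.0, 0.0] rows 5.2
dp [0.0, 0.0, 158.0] tw [0.0, 0.0, 0.0] rows 2.5
((652.9254150390625, 54.00775146484375), (82.26599884033203, 372.2974853515625), 5.684359073638916) 435
((654.1121215820312, 52.50823974609375), (92.06047058105469, 375.9267272949219), 5.327943325042725) 525
```

Emit:
step_arm:
  motion:
    - {"dp": [-54,8,0],"twist": [0,0,0.13],"hand": 1}
    - {"dp": [-108,17,0],"twist": [0,0,0.26],"hand": 1}
    - {"dp": [-162,25,0],"twist": [0,0,0.4],"hand": 1}
    - {"dp": [-217,34,0],"twist": [0,0,0.526],"hand": 1}

```text
clock: 2.52
tool_pos: [0.5005, 0.2504, 0.2993]
eef_rot: [0.707, 0.708, 0.0, -0.0]
contact_force: [0.4, 0.3, -0.5]
opening: 1.004
finger_force: 0.0
```

Emit:
step_arm:
  motion:
    - {"dp": [-60,12,0],"twist": [0,0,0],"hand": 1}
    - {"dp": [-120,24,0],"twist": [0,0,0],"hand": 1}
    - {"dp": [-180,36,0],"twist": [0,0,0],"hand": 1}
    - {"dp": [-240,48,0],"twist": [0,0,0],"hand": 1}
    - {"dp": [-300,60,0],"twist": [0,0,0],"hand": 1}

```text
clock: 3.15
tool_pos: [0.5614, -0.0498, 0.2992]
eef_rot: [0.705, 0.709, 0.0, 0.0]
contact_force: [0.5, -0.6, -0.4]
opening: 0.998
finger_force: 0.0
```

Emit:
step_arm:
  motion:
    - {"dp": [-62,-3,0],"twist": [0,0,0],"hand": 1}
    - {"dp": [-124,-6,0],"twist": [0,0,0],"hand": 1}
    - {"dp": [-186,-9,0],"twist": [0,0,0],"hand": 1}
    - {"dp": [-248,-12,0],"twist": [0,0,0],"hand": 1}
    - {"dp": [-310,-16,0],"twist": [0,0,0],"hand": 1}

```text
clock: 3.78
tool_pos: [0.5466, -0.3599, 0.299]
eef_rot: [0.705, 0.709, 0.0, 0.0]
contact_force: [1.1, 0.7, -0.2]
opening: 0.999
finger_force: 0.0
```

```bash
python3 - <<'E'
from h import *
st(); go((543.5,-384,230,0),(543.5,-384,142,0))
E
```

```text
{'clock': 3.775, 'q': [0.4309, 0.6621, 0.1577, 1.3802, -0.1089, 1.1074, 0.61], 'tool_pos': [0.5466, -0.3599, 0.299], 'eef_rot': [0.7051, 0.7091, 0.0004, 0.0001], 'contact_force': [1.1396, 0.7061, -0.1635], 'opening': 0.9988, 'finger_force': 0.0}
dp [-24.1, -3.3, 69.0] tw [0.001, -0.0, 0.006] rows 1.2
dp [0.0, 0.0, 88.0] tw [0.0, 0.0, 0.0] rows 1.4
```

Emit:
step_arm:
  motion:
    - {"dp": [-24,-3,40],"twist": [0,0,0.006],"hand": 1}
    - {"dp": [-24,-3,69],"twist": [0,0,0.006],"hand": 1}
    - {"dp": [-24,-3,100],"twist": [0,0,0.006],"hand": 1}
    - {"dp": [-24,-3,130],"twist": [0,0,0.006],"hand": 1}
    - {"dp": [-24,-3,157],"twist": [0,0,0.006],"hand": 1}

```text
clock: 4.4
tool_pos: [0.5437, -0.382, 0.1408]
eef_rot: [0.707, 0.707, 0.0, -0.0]
contact_force: [0.4, -0.1, -0.8]
opening: 1.002
finger_force: 0.0
```

Emit:
step_arm:
  motion:
    - {"dp": [0,0,0],"twist": [0,0,0],"hand": 0}
    - {"dp": [0,0,0],"twist": [0,0,0],"hand": -0.7}
    - {"dp": [0,0,0],"twist": [0,0,0],"hand": -1}
    - {"dp": [0,0,0],"twist": [0,0,0],"hand": -1}
    - {"dp": [0,0,0],"twist": [0,0,0],"hand": -1}
  force: 20

```text
clock: 5.03
tool_pos: [0.544, -0.3823, 0.1425]
eef_rot: [0.707, 0.707, 0.0, 0.0]
contact_force: [-0.5, 0.8, -0.8]
opening: 0.456
finger_force: 0.0
```

Emit:
step_arm:
  motion:
    - {"dp": [0,0,0],"twist": [0,0,0],"hand": -1}
    - {"dp": [0,0,0],"twist": [0,0,0],"hand": -1}
    - {"dp": [0,0,0],"twist": [0,0,0],"hand": -1}

```text
clock: 5.4
tool_pos: [0.5438, -0.3822, 0.142]
eef_rot: [0.707, 0.707, 0.0, -0.0]
contact_force: [-0.1, -1.0, 0.6]
opening: 0.195
finger_force: 20.0
```

Emit:
step_arm:
  motion:
    - {"dp": [0,0,-40],"twist": [0,0,0],"hand": -1}
    - {"dp": [0,0,-80],"twist": [0,0,0],"hand": -1}
    - {"dp": [0,0,-120],"twist": [0,0,0],"hand": -1}
    - {"dp": [0,0,-160],"twist": [0,0,0],"hand": -1}
    - {"dp": [0,0,-190],"twist": [0,0,0],"hand": -1}

```text
clock: 6.02
tool_pos: [0.5439, -0.3824, 0.3338]
eef_rot: [0.707, 0.707, 0.0, 0.001]
contact_force: [0.2, 0.2, -1.0]
opening: 0.194
finger_force: 20.0
```

Emit:
step_arm:
  motion:
    - {"dp": [40,2,0],"twist": [0,0,0],"hand": -1}
    - {"dp": [90,4,0],"twist": [0,0,0],"hand": -1}
    - {"dp": [140,6,0],"twist": [0,0,0],"hand": -1}
    - {"dp": [190,8,0],"twist": [0,0,0],"hand": -1}
    - {"dp": [240,10,0],"twist": [0,0,0],"hand": -1}

```text
clock: 6.65
tool_pos: [0.5538, -0.1405, 0.332]
eef_rot: [0.707, 0.707, 0.0, -0.0]
contact_force: [0.2, 0.9, -1.5]
opening: 0.195
finger_force: 20.0
```

Emit:
step_arm:
  motion:
    - {"dp": [50,0,0],"twist": [0,0,0],"hand": -1}
    - {"dp": [100,0,0],"twist": [0,0,0],"hand": -1}
    - {"dp": [150,0,0],"twist": [0,0,0],"hand": -1}
    - {"dp": [200,0,0],"twist": [0,0,0],"hand": -1}
    - {"dp": [250,0,0],"twist": [0,0,0],"hand": -1}

```text
clock: 7.28
tool_pos: [0.554, 0.1093, 0.332]
eef_rot: [0.707, 0.707, -0.0, -0.0]
contact_force: [0.5, 0.8, 0.4]
opening: 0.19
finger_force: 20.0
```

Emit:
step_arm:
  motion:
    - {"dp": [50,0,0],"twist": [0,0,0],"hand": -1}
    - {"dp": [100,0,0],"twist": [0,0,0],"hand": -1}
    - {"dp": [150,0,0],"twist": [0,0,0],"hand": -1}
    - {"dp": [200,-3,0],"twist": [0,0,0],"hand": -1}
    - {"dp": [200,-3,0],"twist": [0,0,0],"hand": -1}

```text
clock: 7.9
tool_pos: [0.5492, 0.3139, 0.331]
eef_rot: [0.704, 0.71, 0.0, -0.002]
contact_force: [-0.2, -0.8, -2.1]
opening: 0.194
finger_force: 20.0
```

```bash
python3 - <<'E'
from h import *
st(); s=r.snapshot("side"); save(s,"side1",(200,60,400,210),4); X=cloud(s)
for z in (.18,.2,.22,.24,.27): print(z,rect(X,(.55,.32),.06,z,z+.02))
print(circ(X,(.55,.382),.05,.084,.1))
s=r.snapshot("top"); X=cloud(s)
print(circ(X,(.55,.382),.05,.084,.1))
for c,z in [((.495,.254),.08),((.458,-.051),.082),((.457,-.155),.086),((.496,-.25),.083)]: print(rect(X,c,.055,z-.008,z+.012))
go((550,382,330,0),(550,382,240,0),(550,382,140,0))
E
```

```text
{'clock': 7.9, 'q': [-0.6684, 0.6008, 0.1465, 1.4012, -0.0949, 1.1465, -0.5005], 'tool_pos': [0.5492, 0.3139, 0.331], 'eef_rot': [0.7044, 0.7098, 0.0003, -0.0019], 'contact_force': [-0.2085, -0.8241, -2.0875], 'opening': 0.194, 'finger_force': 20.0003}
0.18 None
0.2 {'c': (543.7, 305.3), 'wh': [16.3, 24.0], 'ang': 42.6, 'z': [201.2, 209.0, 217.9], 'n': 40, 'mean': [544.4, 304.9]}
0.22 {'c': (546.7, 306.9), 'wh': [20.5, 23.7], 'ang': 44.2, 'z': [221.5, 228.0, 239.0], 'n': 44, 'mean': [545.0, 304.3]}
0.24 {'c': (547.1, 306.4), 'wh': [25.6, 26.1], 'ang': 55.9, 'z': [241.0, 249.2, 257.6], 'n': 47, 'mean': [546.2, 305.7]}
0.27 {'c': (546.5, 306.6), 'wh': [8.2, 15.9], 'ang': 59.9, 'z': [271.2, 278.8, 289.1], 'n': 28, 'mean': [547.4, 306.9]}
([551.9, 382.7, 37.2], 82)
([0.0, 0.0, 0.0], 0)
{'c': (499.0, 256.8), 'wh': [50.1, 58.3], 'ang': 71.4, 'z': [74.6, 79.3, 83.5], 'n': 278, 'mean': [498.4, 257.1]}
{'c': (458.8, -50.9), 'wh': [39.5, 53.4], 'ang': 83.1, 'z': [77.1, 81.4, 85.5], 'n': 205, 'mean': [458.6, -50.6]}
{'c': (458.2, -154.9), 'wh': [49.1, 50.3], 'ang': 42.8, 'z': [81.1, 85.6, 89.5], 'n': 208, 'mean': [457.4, -154.3]}
{'c': (495.5, -249.8), 'wh': [47.1, 55.9], 'ang': 77.6, 'z': [77.4, 82.6, 86.9], 'n': 258, 'mean': [494.9, -248.9]}
dp [74.3, -1.2, 1.5] tw [-0.001, 0.001, -0.0] rows 1.2
dp [0.0, 0.0, 90.0] tw [0.0, 0.0, 0.0] rows 1.4
dp [0.0, 0.0, 100.0] tw [0.0, 0.0, 0.0] rows 1.6
```

View pics/side1.png

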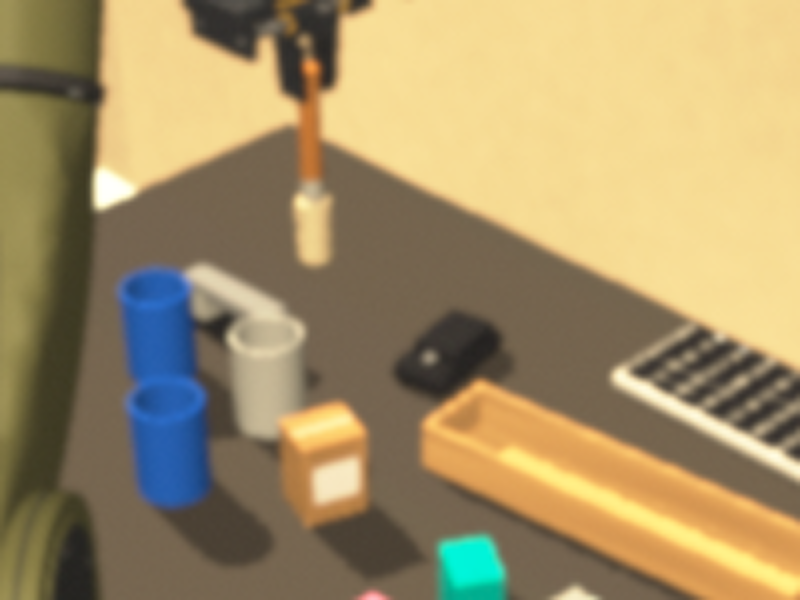

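The side crop shows the brush held vertical at crop (312,150), with the grey cup open below it at (267,375). The tip is about 134 mm under the TCP. Going over the cup and then down.

Emit:
step_arm:
  motion:
    - {"dp": [25,0,0],"twist": [0,0,0],"hand": -1}
    - {"dp": [52,0,0],"twist": [0,0,0],"hand": -1}
    - {"dp": [71,-1,2],"twist": [0,0,0],"hand": -1}
    - {"dp": [71,-1,2],"twist": [0,0,0],"hand": -1}

```text
clock: 8.5
tool_pos: [0.5501, 0.3792, 0.3294]
eef_rot: [0.707, 0.707, -0.0, -0.0]
contact_force: [-0.3, -1.1, -0.9]
opening: 0.198
finger_force: 20.0
```

Emit:
step_arm:
  motion:
    - {"dp": [0,0,25],"twist": [0,0,0],"hand": -1}
    - {"dp": [0,0,60],"twist": [0,0,0],"hand": -1}
    - {"dp": [0,0,90],"twist": [0,0,0],"hand": -1}
    - {"dp": [0,0,90],"twist": [0,0,0],"hand": -1}

```text
clock: 9.0
tool_pos: [0.5497, 0.3759, 0.238]
eef_rot: [0.708, 0.706, -0.003, 0.0]
contact_force: [1.0, -0.8, -0.2]
opening: 0.194
finger_force: 20.0
```

```bash
python3 - <<'E'
from h import *
st(); s=r.snapshot("side"); save(s,"side2",(230,80,330,180),6); X=cloud(s)
for z in (.1,.11,.13,.15,.17): print(z,rect(X,(.545,.378),.03,z,z+.015))
go((550,382,222,0),(550,382,139,0))
E
```

```text
{'clock': 9.0, 'q': [-0.74, 0.7375, 0.1386, 1.4166, -0.1092, 1.001, -0.5805], 'tool_pos': [0.5497, 0.3759, 0.238], 'eef_rot': [0.7082, 0.706, -0.003, 0.0001], 'contact_force': [0.9692, -0.8498, -0.1892], 'opening': 0.1938, 'finger_force': 20.0}
0.1 {'c': (544.3, 372.5), 'wh': [14.5, 32.3], 'ang': 4.5, 'z': [105.4, 110.9, 114.1], 'n': 15, 'mean': [544.1, 367.5]}
0.11 {'c': (542.7, 367.1), 'wh': [17.5, 27.3], 'ang': 28.3, 'z': [111.2, 117.6, 124.8], 'n': 33, 'mean': [544.8, 365.4]}
0.13 {'c': (544.7, 366.1), 'wh': [16.8, 24.6], 'ang': 39.1, 'z': [130.6, 138.1, 143.8], 'n': 30, 'mean': [545.0, 366.0]}
0.15 {'c': (545.8, 367.8), 'wh': [28.7, 25.6], 'ang': 36.8, 'z': [150.9, 158.2, 163.9], 'n': 38, 'mean': [545.9, 365.5]}
0.17 {'c': (548.6, 368.7), 'wh': [16.0, 14.0], 'ang': 49.6, 'z': [170.9, 176.0, 183.8], 'n': 19, 'mean': [548.1, 368.3]}
dp [5.1, -0.8, 17.9] tw [-0.001, 0.002, -0.003] rows 0.3
dp [0.0, 0.0, 83.0] tw [0.0, 0.0, 0.0] rows 1.3
```

View pics/side2.png

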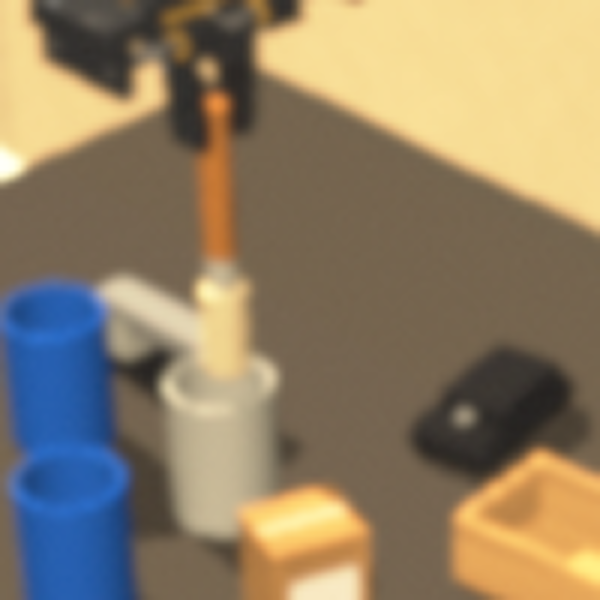

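The crop shows the tip just above the rim and a little to the -y side of the cup's centre. Shifting +9 mm in y, then stroking.

Emit:
step_arm:
  motion:
    - {"dp": [9,0,0],"twist": [0,0,0],"hand": -1}
    - {"dp": [9,0,0],"twist": [0,0,0],"hand": -1}
    - {"dp": [9,0,30],"twist": [0,0,0],"hand": -1}
    - {"dp": [9,0,60],"twist": [0,0,0],"hand": -1}

```text
clock: 9.55
tool_pos: [0.5512, 0.3885, 0.1807]
eef_rot: [0.707, 0.707, 0.001, 0.0]
contact_force: [-0.7, -1.4, -0.8]
opening: 0.201
finger_force: 20.0
```

Emit:
step_arm:
  motion:
    - {"dp": [0,0,20],"twist": [0,0,0],"hand": -1}
    - {"dp": [0,0,34],"twist": [0,0,0],"hand": -1}
    - {"dp": [0,0,37],"twist": [0,0,0],"hand": -1}
    - {"dp": [0,0,37],"twist": [0,0,0],"hand": -1}

```text
clock: 10.05
tool_pos: [0.551, 0.3881, 0.1437]
eef_rot: [0.707, 0.707, 0.001, 0.0]
contact_force: [-0.2, -0.7, 0.4]
opening: 0.193
finger_force: 20.0
```

Emit:
step_arm:
  motion:
    - {"dp": [-3,0,2],"twist": [0,0,0],"hand": -1}
    - {"dp": [-3,0,4],"twist": [0,0,0],"hand": -1}
    - {"dp": [-3,0,5],"twist": [0,0,0],"hand": -1}
    - {"dp": [-3,0,5],"twist": [0,0,0],"hand": -1}

```text
clock: 10.55
tool_pos: [0.5511, 0.3851, 0.1389]
eef_rot: [0.707, 0.707, 0.001, 0.0]
contact_force: [-0.7, -0.1, 4.0]
opening: 0.194
finger_force: 20.0
```

Emit:
step_arm:
  motion:
    - {"dp": [0,0,1],"twist": [0,0,0],"hand": -1}
    - {"dp": [0,0,1],"twist": [0,0,0],"hand": -1}
    - {"dp": [0,0,-35],"twist": [0,0,0],"hand": -1}
    - {"dp": [0,0,-87],"twist": [0,0,0],"hand": -1}
    - {"dp": [0,0,-87],"twist": [0,0,0],"hand": -1}

```text
clock: 11.18
tool_pos: [0.5531, 0.3863, 0.2294]
eef_rot: [0.708, 0.707, 0.004, 0.001]
contact_force: [0.0, -1.7, -0.5]
opening: 0.197
finger_force: 20.0
```

Emit:
step_arm:
  motion:
    - {"dp": [0,0,40],"twist": [0,0,0],"hand": -1}
    - {"dp": [0,0,75],"twist": [0,0,0],"hand": -1}
    - {"dp": [0,0,85],"twist": [0,0,0],"hand": -1}
    - {"dp": [0,0,88],"twist": [0,0,0],"hand": -1}
    - {"dp": [0,0,88],"twist": [0,0,0],"hand": -1}

```text
clock: 11.8
tool_pos: [0.5511, 0.3855, 0.1387]
eef_rot: [0.707, 0.707, 0.001, -0.0]
contact_force: [-1.5, -0.8, 8.6]
opening: 0.196
finger_force: 20.1
```

Emit:
step_arm:
  motion:
    - {"dp": [0,0,0],"twist": [0,0,0],"hand": -1}
    - {"dp": [0,0,-35],"twist": [0,0,0],"hand": -1}
    - {"dp": [0,0,-87],"twist": [0,0,0],"hand": -1}
    - {"dp": [0,0,-87],"twist": [0,0,0],"hand": -1}

```text
clock: 12.3
tool_pos: [0.5533, 0.3864, 0.2288]
eef_rot: [0.708, 0.707, 0.005, 0.001]
contact_force: [-0.2, 0.3, -0.7]
opening: 0.195
finger_force: 19.9
```

Emit:
step_arm:
  motion:
    - {"dp": [0,0,40],"twist": [0,0,0],"hand": -1}
    - {"dp": [0,0,75],"twist": [0,0,0],"hand": -1}
    - {"dp": [0,0,85],"twist": [0,0,0],"hand": -1}
    - {"dp": [0,0,87],"twist": [0,0,0],"hand": -1}
    - {"dp": [0,0,87],"twist": [0,0,0],"hand": -1}

```text
clock: 12.92
tool_pos: [0.5506, 0.3854, 0.1384]
eef_rot: [0.707, 0.707, 0.0, -0.0]
contact_force: [-1.2, -0.3, 6.9]
opening: 0.202
finger_force: 20.1
```

Three floor contacts with full strokes are done. Lifting out and returning to the stand.

Emit:
step_arm:
  motion:
    - {"dp": [0,0,-35],"twist": [0,0,0],"hand": -1}
    - {"dp": [0,0,-87],"twist": [0,0,0],"hand": -1}
    - {"dp": [0,0,-130],"twist": [0,0,0],"hand": -1}
    - {"dp": [0,0,-170],"twist": [0,0,0],"hand": -1}
    - {"dp": [0,0,-194],"twist": [0,0,0],"hand": -1}

```text
clock: 13.55
tool_pos: [0.551, 0.385, 0.3337]
eef_rot: [0.708, 0.707, 0.001, 0.0]
contact_force: [-0.0, 0.1, -0.5]
opening: 0.198
finger_force: 19.8
```

Emit:
step_arm:
  motion:
    - {"dp": [-30,0,0],"twist": [0,0,0],"hand": -1}
    - {"dp": [-80,0,0],"twist": [0,0,0],"hand": -1}
    - {"dp": [-130,0,0],"twist": [0,0,0],"hand": -1}
    - {"dp": [-180,0,0],"twist": [0,0,0],"hand": -1}
    - {"dp": [-230,0,0],"twist": [0,0,0],"hand": -1}

```text
clock: 14.18
tool_pos: [0.55, 0.1531, 0.3312]
eef_rot: [0.707, 0.707, -0.0, 0.0]
contact_force: [0.9, -0.5, -0.7]
opening: 0.198
finger_force: 19.8
```

Emit:
step_arm:
  motion:
    - {"dp": [-50,0,0],"twist": [0,0,0],"hand": -1}
    - {"dp": [-100,0,0],"twist": [0,0,0],"hand": -1}
    - {"dp": [-150,0,0],"twist": [0,0,0],"hand": -1}
    - {"dp": [-200,0,0],"twist": [0,0,0],"hand": -1}
    - {"dp": [-250,0,0],"twist": [0,0,0],"hand": -1}

```text
clock: 14.8
tool_pos: [0.5498, -0.0968, 0.3312]
eef_rot: [0.707, 0.707, 0.0, -0.0]
contact_force: [1.4, -0.1, -0.4]
opening: 0.194
finger_force: 19.8
```

Emit:
step_arm:
  motion:
    - {"dp": [-50,0,0],"twist": [0,0,0],"hand": -1}
    - {"dp": [-100,-2,0],"twist": [0,0,0],"hand": -1}
    - {"dp": [-150,-4,0],"twist": [0,0,0],"hand": -1}
    - {"dp": [-200,-6,0],"twist": [0,0,0],"hand": -1}
    - {"dp": [-250,-7,0],"twist": [0,0,0],"hand": -1}

```text
clock: 15.42
tool_pos: [0.5424, -0.3467, 0.3311]
eef_rot: [0.707, 0.707, 0.0, -0.0]
contact_force: [0.6, 0.6, 0.5]
opening: 0.197
finger_force: 19.8
```

Emit:
step_arm:
  motion:
    - {"dp": [-20,0,0],"twist": [0,0,0],"hand": -1}
    - {"dp": [-38,0,0],"twist": [0,0,0],"hand": -1}
    - {"dp": [-38,0,0],"twist": [0,0,0],"hand": -1}
    - {"dp": [-38,0,0],"twist": [0,0,0],"hand": -1}

```text
clock: 15.92
tool_pos: [0.5433, -0.3817, 0.331]
eef_rot: [0.707, 0.707, 0.001, -0.0]
contact_force: [-0.1, -0.2, -0.4]
opening: 0.194
finger_force: 19.8
```

```bash
python3 - <<'E'
from h import *
st()
go((543.8,-382.2,330,0),(543.8,-382.2,215,0))
for c in("side","top"):
    s=r.snapshot(c); X=cloud(s)
    for z in (.2,.22,.24): print(z,rect(X,(.545,-.385),.04,z,z+.015))
    print(circ(X,(.543,-.385),.042,.052,.066))
E
```

```text
{'clock': 15.925, 'q': [0.4596, 0.6555, 0.1693, 1.2939, -0.1116, 1.2018, 0.6354], 'tool_pos': [0.5433, -0.3817, 0.331], 'eef_rot': [0.7069, 0.7073, 0.0005, -0.0004], 'contact_force': [-0.1292, -0.1891, -0.362], 'opening': 0.1942, 'finger_force': 19.7986}
dp [-0.5, 0.5, 1.0] tw [0.0, -0.001, 0.001] rows 0.0
dp [0.0, 0.0, 115.0] tw [0.0, 0.0, 0.0] rows 1.8
0.2 {'c': (534.6, -388.2), 'wh': [16.9, 26.9], 'ang': 30.6, 'z': [201.7, 207.8, 214.4], 'n': 46, 'mean': [532.5, -388.5]}
0.22 {'c': (534.6, -385.5), 'wh': [20.3, 27.8], 'ang': 12.6, 'z': [221.1, 227.6, 234.3], 'n': 56, 'mean': [533.0, -388.2]}
0.24 {'c': (536.8, -386.3), 'wh': [20.7, 26.1], 'ang': 24.9, 'z': [240.5, 248.9, 254.4], 'n': 66, 'mean': [534.0, -387.4]}
([544.5, -386.8, 28.9], 138)
0.2 {'c': (536.5, -376.4), 'wh': [27.2, 13.2], 'ang': 26.8, 'z': [202.2, 206.8, 214.5], 'n': 21, 'mean': [535.6, -374.2]}
0.22 {'c': (536.1, -373.8), 'wh': [25.4, 9.7], 'ang': 27.4, 'z': [222.0, 226.2, 234.8], 'n': 18, 'mean': [536.6, -373.0]}
0.24 {'c': (540.2, -380.2), 'wh': [26.2, 23.1], 'ang': 25.2, 'z': [241.7, 251.0, 254.2], 'n': 43, 'mean': [538.7, -377.1]}
([542.9, -383.3, 27.7], 88)
```

Emit:
step_arm:
  motion:
    - {"dp": [-2,2,20],"twist": [0,0,0],"hand": -1}
    - {"dp": [-2,2,60],"twist": [0,0,0],"hand": -1}
    - {"dp": [-2,2,100],"twist": [0,0,0],"hand": -1}
    - {"dp": [-2,2,120],"twist": [0,0,0],"hand": -1}
    - {"dp": [-2,2,120],"twist": [0,0,0],"hand": -1}

```text
clock: 16.65
tool_pos: [0.5443, -0.3834, 0.2095]
eef_rot: [0.707, 0.707, -0.0, -0.002]
contact_force: [-0.2, -0.5, 1.3]
opening: 0.195
finger_force: 19.8
```

Emit:
step_arm:
  motion:
    - {"dp": [0,0,20],"twist": [0,0,0],"hand": -1}
    - {"dp": [0,0,40],"twist": [0,0,0],"hand": -1}
    - {"dp": [0,0,60],"twist": [0,0,0],"hand": -1}
    - {"dp": [0,0,67],"twist": [0,0,0],"hand": -1}
    - {"dp": [0,0,67],"twist": [0,0,0],"hand": -1}

```text
clock: 17.27
tool_pos: [0.5453, -0.3852, 0.1447]
eef_rot: [0.707, 0.707, 0.0, 0.0]
contact_force: [-0.0, 0.3, -0.9]
opening: 0.197
finger_force: 19.8
```

Emit:
step_arm:
  motion:
    - {"dp": [0,0,1],"twist": [0,0,0],"hand": -1}
    - {"dp": [0,0,2],"twist": [0,0,0],"hand": -1}
    - {"dp": [0,0,2],"twist": [0,0,0],"hand": -0.5}
    - {"dp": [0,0,2],"twist": [0,0,0],"hand": -0.4}
    - {"dp": [0,0,2],"twist": [0,0,0],"hand": -0.3}

```text
clock: 17.9
tool_pos: [0.5449, -0.3853, 0.1421]
eef_rot: [0.707, 0.707, 0.0, 0.0]
contact_force: [0.1, 0.3, 0.1]
opening: 0.347
finger_force: 0.0
```

Emit:
step_arm:
  motion:
    - {"dp": [0,0,0],"twist": [0,0,0],"hand": 0}
    - {"dp": [0,0,0],"twist": [0,0,0],"hand": 0.1}
    - {"dp": [0,0,-30],"twist": [0,0,0],"hand": 0.1}
    - {"dp": [0,0,-70],"twist": [0,0,0],"hand": 0.1}
    - {"dp": [0,0,-120],"twist": [0,0,0],"hand": 1}

```text
clock: 18.52
tool_pos: [0.5442, -0.3847, 0.2624]
eef_rot: [0.707, 0.707, -0.0, -0.001]
contact_force: [-0.3, -0.4, 0.4]
opening: 0.641
finger_force: 0.0
```

```bash
python3 - <<'E'
from h import *
st(); s=r.snapshot("side"); X=cloud(s); save(s,"side3",(200,60,520,300),2.5)
for z in (.08,.11,.14,.17): print(z,rect(X,(.543,-.385),.03,z,z+.015))
s=r.snapshot("top"); Y=cloud(s)
for c,z in [((.495,.254),.08),((.458,-.051),.082),((.457,-.155),.086),((.496,-.25),.083)]: print(rect(Y,c,.055,z-.008,z+.012), rect(X,c,.055,z-.008,z+.012))
print(circ(Y,(.55,.382),.05,.084,.1),circ(X,(.55,.382),.05,.084,.1))
for Z in(X,Y):
    m=(Z[...,0]>.58)&(Z[...,0]<.74)&(abs(Z[...,1]-.05)<.21)&(Z[...,2]>.042)&(Z[...,2]<.05)
    print(cv2.minAreaRect((Z[m][:,:2]*1000).astype(np.float32)))
E
```

```text
{'clock': 18.525, 'q': [0.466, 0.7145, 0.1588, 1.3885, -0.1198, 1.0503, 0.6454], 'tool_pos': [0.5442, -0.3847, 0.2624], 'eef_rot': [0.7074, 0.7068, -0.0002, -0.0011], 'contact_force': [-0.3098, -0.3899, 0.3596], 'opening': 0.6409, 'finger_force': 0.0}
0.08 {'c': (537.9, -390.9), 'wh': [11.3, 17.3], 'ang': 26.1, 'z': [80.3, 86.2, 94.1], 'n': 29, 'mean': [536.5, -390.9]}
0.11 {'c': (536.8, -389.5), 'wh': [10.9, 17.2], 'ang': 14.4, 'z': [111.2, 117.5, 123.6], 'n': 28, 'mean': [536.7, -390.4]}
0.14 {'c': (536.2, -391.8), 'wh': [8.6, 17.4], 'ang': 41.5, 'z': [143.1, 148.8, 154.3], 'n': 27, 'mean': [535.4, -391.0]}
0.17 {'c': (540.7, -387.5), 'wh': [16.3, 16.9], 'ang': 59.2, 'z': [171.7, 178.0, 180.4], 'n': 37, 'mean': [539.4, -388.8]}
{'c': (498.6, 257.3), 'wh': [49.7, 57.5], 'ang': 71.5, 'z': [75.3, 79.4, 83.8], 'n': 280, 'mean': [498.3, 257.1]} {'c': (498.8, 254.4), 'wh': [57.9, 60.8], 'ang': 72.0, 'z': [74.0, 79.7, 83.7], 'n': 192, 'mean': [496.9, 252.9]}
{'c': (458.8, -50.9), 'wh': [39.8, 54.9], 'ang': 83.1, 'z': [77.6, 81.6, 86.6], 'n': 211, 'mean': [458.3, -50.7]} {'c': (458.2, -53.1), 'wh': [44.4, 56.2], 'ang': 82.1, 'z': [76.2, 82.1, 86.7], 'n': 193, 'mean': [456.9, -54.7]}
{'c': (456.8, -154.2), 'wh': [50.9, 48.4], 'ang': 89.5, 'z': [81.2, 85.4, 89.9], 'n': 208, 'mean': [457.1, -154.3]} {'c': (457.9, -156.5), 'wh': [52.0, 49.3], 'ang': 42.5, 'z': [80.9, 86.1, 90.1], 'n': 201, 'mean': [456.2, -158.3]}
{'c': (522.0, -288.9), 'wh': [40.2, 32.9], 'ang': 75.0, 'z': [78.1, 82.8, 86.7], 'n': 103, 'mean': [519.9, -283.9]} {'c': (523.7, -288.9), 'wh': [33.5, 38.2], 'ang': 82.6, 'z': [78.0, 83.8, 87.9], 'n': 91, 'mean': [517.1, -286.4]}
([549.9, 382.9, 32.1], 80) ([560.9, 348.0, 0.0], 1)
((654.055908203125, 53.48518371582031), (88.57511901855469, 376.336181640625), 5.374770164489746)
((652.8765258789062, 54.0706787109375), (81.6684799194336, 371.9164733886719), 5.7199387550354)
```

View pics/side3.png

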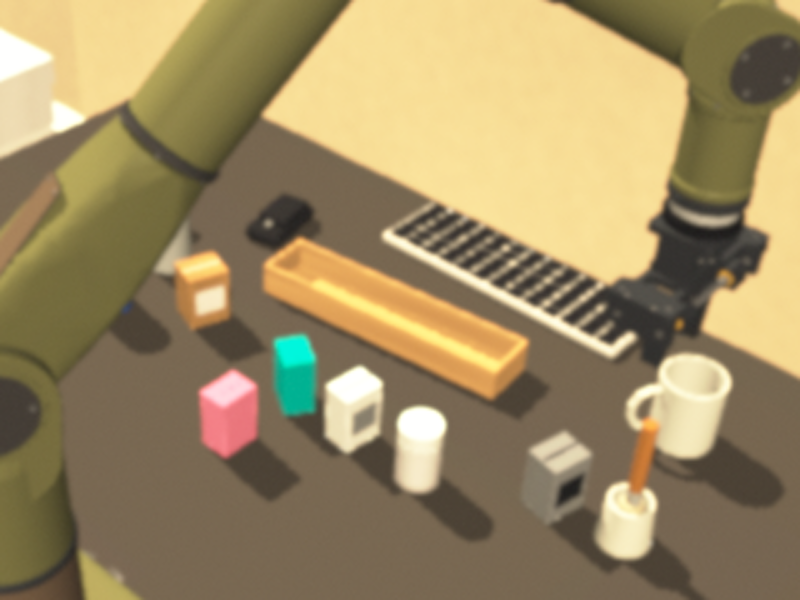

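The picture shows the brush upright in its stand. The drive_case has been knocked towards the stand, now at crop (558,475). Re-measuring it.

```bash
cat >> h.py <<'E'
def meas(c,z,cams=("top","side")):
    for n in cams:
        X=cloud(r.snapshot(n)); print(n,rect(X,c,.06,z-.008,z+.012))
E
python3 - <<'E'
from h import *
meas((.525,-.3),.083)
go((544,-320,262,0))
E
```

```text
top {'c': (532.4, -294.4), 'wh': [47.1, 56.1], 'ang': 78.5, 'z': [78.5, 82.9, 87.7], 'n': 257, 'mean': [531.8, -294.3]}
side {'c': (530.9, -297.7), 'wh': [49.2, 62.3], 'ang': 75.7, 'z': [76.8, 83.6, 86.7], 'n': 271, 'mean': [529.5, -299.0]}
dp [65.4, -1.2, 0.9] tw [0.002, 0.001, -0.001] rows 1.0
```

Emit:
step_arm:
  motion:
    - {"dp": [45,-6,0],"twist": [0,0,0.1],"hand": 1}
    - {"dp": [89,-12,30],"twist": [0,0,0.21],"hand": 1}
    - {"dp": [89,-12,80],"twist": [0,0,0.21],"hand": 1}
    - {"dp": [89,-12,120],"twist": [0,0,0.21],"hand": 1}
    - {"dp": [89,-12,120],"twist": [0,0,0.21],"hand": 1}

```text
clock: 19.35
tool_pos: [0.5298, -0.2941, 0.1381]
eef_rot: [0.778, 0.629, -0.002, -0.004]
contact_force: [-0.5, -0.5, 1.1]
opening: 1.0
finger_force: 0.0
```

Emit:
step_arm:
  motion:
    - {"dp": [0,0,30],"twist": [0,0,0],"hand": 1}
    - {"dp": [0,0,60],"twist": [0,0,0],"hand": 1}
    - {"dp": [0,0,72],"twist": [0,0,0],"hand": 1}
    - {"dp": [0,0,72],"twist": [0,0,0],"hand": -1}
    - {"dp": [0,0,72],"twist": [0,0,0],"hand": -1}

```text
clock: 19.98
tool_pos: [0.5337, -0.2968, 0.0714]
eef_rot: [0.778, 0.629, 0.0, 0.001]
contact_force: [-0.0, -0.4, 0.3]
opening: 0.797
finger_force: 0.0
```

Emit:
step_arm:
  motion:
    - {"dp": [0,0,0],"twist": [0,0,0],"hand": -1}
    - {"dp": [0,0,0],"twist": [0,0,0],"hand": -1}
    - {"dp": [0,0,0],"twist": [0,0,0],"hand": -1}

```text
clock: 20.35
tool_pos: [0.5331, -0.2962, 0.0703]
eef_rot: [0.778, 0.629, 0.0, 0.0]
contact_force: [0.7, 0.5, 0.1]
opening: 0.453
finger_force: 0.0
```

```bash
python3 - <<'E'
from h import *
s=st(); M=R.from_quat(s["eef_rot"]).as_matrix(); print("yaw",np.degrees(np.arctan2(M[1,1],M[0,1])))
p=np.array(s["tool_pos"])*1000
go((*p[:2],190,-12),(665.8,-72.7,190,5.6),(665.8,-72.7,76,5.6))
E
```

```text
{'clock': 20.35, 'q': [0.3509, 0.8835, 0.1451, 1.7373, -0.2208, 0.5363, 0.423], 'tool_pos': [0.5331, -0.2962, 0.0703], 'eef_rot': [0.7776, 0.6288, 0.0001, 0.0002], 'contact_force': [0.6543, 0.4545, 0.0777], 'opening': 0.4532, 'finger_force': 0.0}
yaw -12.083934858117743
dp [-0.0, 0.1, -119.7] tw [0.0, 0.0, -0.001] rows 1.9
dp [246.2, 83.4, 0.0] tw [0.0, 0.0, -0.307] rows 4.2
dp [0.0, 0.0, 114.0] tw [0.0, 0.0, 0.0] rows 1.8
```

```bash
python3 - <<'E'
from h import *
s=r.snapshot("side"); save(s,"side4",(330,180,530,330),4); X=cloud(s)
print(rect(X,(.53,-.29),.06,.01,.06)); print(rect(X,(.53,-.29),.06,.076,.1)); st()
E
```

```text
{'c': (518.5, -308.0), 'wh': [40.4, 69.9], 'ang': 36.4, 'z': [11.6, 35.7, 56.6], 'n': 305, 'mean': [517.2, -305.3]}
{'c': (532.9, -300.4), 'wh': [43.8, 69.2], 'ang': 73.1, 'z': [77.4, 83.6, 97.9], 'n': 228, 'mean': [532.3, -305.2]}
{'clock': 20.4, 'q': [0.3509, 0.8837, 0.1451, 1.7373, -0.2208, 0.5363, 0.423], 'tool_pos': [0.533, -0.2962, 0.0702], 'eef_rot': [0.7776, 0.6287, 0.0001, 0.0001], 'contact_force': [0.4157, 0.4221, 0.2768], 'opening': 0.4093, 'finger_force': 0.0}
```

View pics/side4.png

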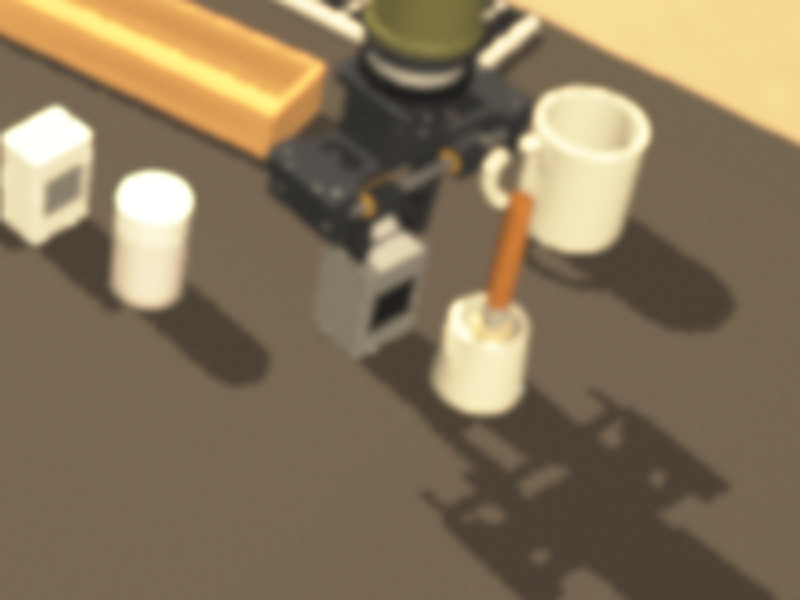

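Emit:
step_arm:
  motion:
    - {"dp": [0,0,0],"twist": [0,0,0],"hand": -1}
    - {"dp": [0,0,0],"twist": [0,0,0],"hand": -1}

```text
clock: 20.65
tool_pos: [0.5328, -0.2961, 0.0699]
eef_rot: [0.778, 0.629, 0.0, -0.0]
contact_force: [-0.3, -0.7, 0.3]
opening: 0.183
finger_force: 0.0
```

```bash
python3 - <<'E'
from h import *
st(); s=r.snapshot("side"); t=r.snapshot("top")
f=lambda i,x,y:cv2.resize(i["pixels"][y:y+75,x:x+100,::-1],(400,300),interpolation=2)
cv2.imwrite("pics/c5.png",np.hstack([f(s,380,210),f(t,400,150)])); X=cloud(s); 
print(rect(X,(.53,-.3),.05,.06,.08),rect(X,(.53,-.3),.05,.02,.04))
E
```

```text
{'clock': 20.65, 'q': [0.351, 0.884, 0.1451, 1.7374, -0.2207, 0.5362, 0.423], 'tool_pos': [0.5328, -0.2961, 0.0699], 'eef_rot': [0.7776, 0.6287, 0.0, -0.0001], 'contact_force': [-0.2861, -0.6554, 0.3199], 'opening': 0.1833, 'finger_force': 0.0}
{'c': (518.6, -307.9), 'wh': [38.1, 69.7], 'ang': 38.1, 'z': [61.3, 70.5, 79.2], 'n': 133, 'mean': [518.7, -305.5]} {'c': (519.3, -307.7), 'wh': [38.0, 69.9], 'ang': 36.7, 'z': [21.2, 31.2, 38.7], 'n': 125, 'mean': [517.7, -305.1]}
```

View pics/c5.png

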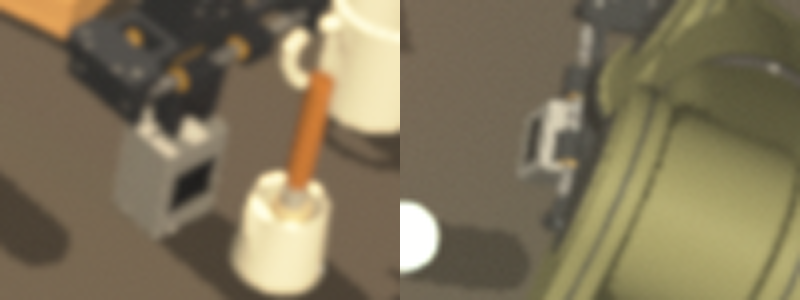

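```bash
python3 - <<'E'
from h import *
s=r.snapshot("side"); X=cloud(s)
for v in range(232,256,2): print(v,[ (np.round(X[v,u]*1000).astype(int).tolist(), s["pixels"][v,u].tolist()) for u in (418,424,428,432)])
print([(round(f["score"],2),np.round(cam(s)[0]@np.array(f["at"])+cam(s)[1],3)) for f in r.search_frame("side","drive_case")])
print("tcp px",px(s,r.get_state()["tool_pos"]))
E
```

```text
232 [([453, -316, 183], [99, 92, 80]), ([513, -301, 133], [75, 66, 55]), ([495, -322, 158], [67, 57, 45]), ([544, -309, 118], [54, 50, 46])]
234 [([465, -311, 165], [91, 83, 70]), ([515, -302, 125], [49, 47, 44]), ([538, -301, 109], [51, 47, 43]), ([542, -311, 113], [59, 54, 49])]
236 [([614, -231, 5], [128, 117, 98]), ([512, -304, 122], [50, 47, 44]), ([537, -303, 103], [47, 45, 39]), ([545, -311, 104], [70, 63, 55])]
238 [([529, -278, 85], [174, 160, 135]), ([518, -302, 108], [50, 48, 46]), ([542, -302, 92], [48, 45, 41]), ([545, -312, 97], [111, 101, 86])]
240 [([524, -282, 84], [199, 183, 154]), ([514, -306, 106], [55, 53, 49]), ([538, -305, 88], [103, 94, 81]), ([552, -310, 83], [156, 143, 121])]
242 [([518, -286, 82], [201, 185, 156]), ([519, -304, 94], [76, 71, 63]), ([540, -305, 80], [200, 185, 154]), ([545, -315, 82], [153, 142, 119])]
244 [([507, -293, 87], [193, 178, 150]), ([518, -306, 88], [136, 126, 106]), ([527, -313, 87], [198, 183, 153]), ([536, -320, 85], [159, 147, 124])]
246 [([504, -296, 84], [183, 169, 143]), ([514, -309, 85], [188, 174, 147]), ([524, -316, 83], [154, 142, 120]), ([537, -321, 77], [142, 131, 112])]
248 [([505, -296, 75], [140, 129, 110]), ([510, -312, 82], [180, 167, 141]), ([516, -321, 84], [141, 130, 112]), ([539, -321, 68], [128, 118, 101])]
250 [([505, -297, 68], [135, 124, 107]), ([512, -312, 73], [143, 132, 113]), ([523, -318, 69], [127, 117, 100]), ([540, -322, 60], [79, 73, 63])]
252 [([510, -296, 56], [133, 124, 106]), ([506, -316, 73], [129, 119, 102]), ([524, -319, 62], [68, 63, 55]), ([546, -320, 47], [68, 62, 55])]
254 [([508, -298, 51], [133, 123, 104]), ([509, -316, 62], [87, 80, 69]), ([525, -320, 53], [33, 31, 30]), ([543, -323, 42], [85, 78, 67])]
[(0.95, array([ 0.511, -0.31 ,  0.054]))]
tcp px [423, 244]
```

Emit:
step_arm:
  motion:
    - {"dp": [0,0,-20],"twist": [0,0,0],"hand": -1}
    - {"dp": [0,0,-40],"twist": [0,0,0],"hand": -1}
    - {"dp": [0,0,-60],"twist": [0,0,0],"hand": -1}
    - {"dp": [0,0,-60],"twist": [0,0,0],"hand": -1}

```text
clock: 21.35
tool_pos: [0.5338, -0.2968, 0.1312]
eef_rot: [0.778, 0.629, 0.001, 0.001]
contact_force: [-0.5, -0.5, -0.5]
opening: 0.004
finger_force: 0.0
```

```bash
python3 - <<'E'
from h import *
st(); s=r.snapshot("side"); X=cloud(s); save(s,"side6",(380,190,480,265),6)
m=(np.hypot(X[...,0]-.533,X[...,1]+.296)<.035)&(X[...,2]>.088)&(X[...,2]<.2)
print(np.round(np.percentile(X[m][:,2],[0,1,3,6,10,50]),3),m.sum())
meas((.525,-.3),.083,("side",))
E
```

```text
{'clock': 21.35, 'q': [0.3347, 0.7943, 0.1742, 1.7081, -0.2046, 0.6538, 0.4092], 'tool_pos': [0.5338, -0.2968, 0.1312], 'eef_rot': [0.7777, 0.6287, 0.0006, 0.0015], 'contact_force': [-0.4602, -0.5234, -0.5141], 'opening': 0.0035, 'finger_force': 0.0}
[0.088 0.089 0.148 0.151 0.153 0.17 ] 142
side {'c': (533.2, -296.8), 'wh': [49.5, 61.8], 'ang': 79.5, 'z': [77.2, 83.3, 87.3], 'n': 269, 'mean': [529.1, -299.0]}
```

View pics/side6.png

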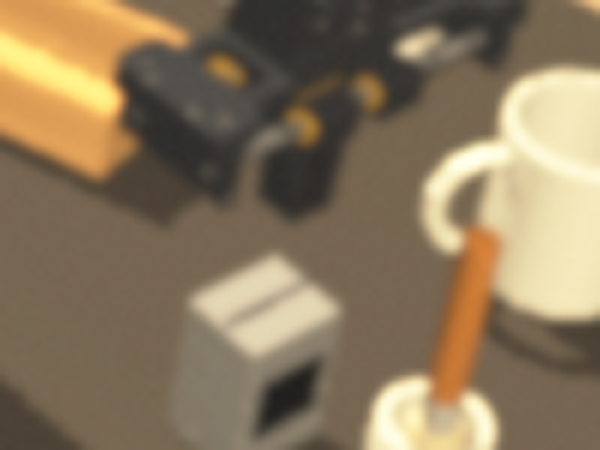

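The side crop shows the closed fingertips at crop (295,215), z≈0.148, while the TCP reads 0.131. So the real tips sit about 16 mm above the reported TCP, not 22 mm below, and the fingers closed over the case without touching it. I'll aim about 38 mm lower, open again and regrasp, checking the tips on the way.

Emit:
step_arm:
  motion:
    - {"dp": [0,0,0],"twist": [0,0,0],"hand": 1}
    - {"dp": [0,0,0],"twist": [0,0,0],"hand": 1}
    - {"dp": [0,0,0],"twist": [0,0,0],"hand": 1}
    - {"dp": [0,0,0],"twist": [0,0,0],"hand": 1}
    - {"dp": [0,0,0],"twist": [0,0,0],"hand": 1}

```text
clock: 22.08
tool_pos: [0.5329, -0.2962, 0.1299]
eef_rot: [0.778, 0.629, 0.0, -0.0]
contact_force: [0.8, 0.1, -0.1]
opening: 0.55
finger_force: 0.0
```

Emit:
step_arm:
  motion:
    - {"dp": [0,0,0],"twist": [0,0,0],"hand": 1}
    - {"dp": [0,0,0],"twist": [0,0,0],"hand": 1}
    - {"dp": [0,0,0],"twist": [0,0,0],"hand": 1}
    - {"dp": [0,0,0],"twist": [0,0,0],"hand": 1}
    - {"dp": [0,0,0],"twist": [0,0,0],"hand": 1}

```text
clock: 22.7
tool_pos: [0.5329, -0.2962, 0.13]
eef_rot: [0.778, 0.629, 0.0, -0.0]
contact_force: [-0.2, 0.9, -0.6]
opening: 0.998
finger_force: 0.0
```

```bash
python3 - <<'E'
from h import *
s0=st(); p=np.array(s0["tool_pos"]); M=R.from_quat(s0["eef_rot"]).as_matrix()
for c in("side","top"):
    s=r.snapshot(c); X=cloud(s); Q=(X-p)@M   # tool coords
    m=(abs(Q[...,0])<.03)&(abs(Q[...,1])<.075)&(Q[...,2]>-.08)&(p[2]-Q[...,2]>.095)
    q=Q[m]*1000
    for lo,hi in((-80,-40),(-40,0),(0,40),(40,80)):
        k=q[(q[:,1]>lo)&(q[:,1]<hi)&(q[:,2]>-40)]
        if len(k): print(c,lo,len(k),"tip z",np.round(np.percentile(k[:,2],[90,97,100]),1),"y",np.round(np.percentile(k[:,1],[2,50,98]),1),"x",np.round(np.percentile(k[:,0],[2,50,98]),1))
E
```

```text
{'clock': 22.7, 'q': [0.3348, 0.796, 0.1738, 1.7091, -0.2046, 0.6543, 0.4091], 'tool_pos': [0.5329, -0.2962, 0.13], 'eef_rot': [0.7776, 0.6287, 0.0, -0.0], 'contact_force': [-0.2184, 0.9158, -0.5648], 'opening': 0.9979, 'finger_force': 0.0}
side -80 50 tip z [-21.7 -18.  -16.6] y [-57.7 -55.  -42.9] x [-13.7  -9.2   6.3]
side 40 61 tip z [-18.9 -16.1 -15.8] y [44.9 48.3 60. ] x [-13.2  -6.9   7.2]
top 40 3 tip z [-16.2 -15.8 -15.7] y [47.5 52.8 57.1] x [7.8 9.3 9.3]
```

Both cameras agree: the tips are 16 mm behind the TCP and laterally centred. Descending to TCP z≈39, which puts the tips at 55.

Emit:
step_arm:
  motion:
    - {"dp": [0,0,30],"twist": [0,0,0],"hand": 1}
    - {"dp": [0,0,60],"twist": [0,0,0],"hand": 1}
    - {"dp": [0,0,80],"twist": [0,0,0],"hand": 1}
    - {"dp": [0,0,91],"twist": [0,0,0],"hand": 1}
    - {"dp": [0,0,91],"twist": [0,0,0],"hand": -1}

```text
clock: 23.42
tool_pos: [0.5327, -0.2961, 0.0386]
eef_rot: [0.778, 0.629, -0.0, -0.0]
contact_force: [0.3, 1.2, -0.5]
opening: 0.91
finger_force: 0.0
```

Emit:
step_arm:
  motion:
    - {"dp": [0,0,0],"twist": [0,0,0],"hand": -1}
    - {"dp": [0,0,0],"twist": [0,0,0],"hand": -1}
    - {"dp": [0,0,0],"twist": [0,0,0],"hand": -1}
    - {"dp": [0,0,0],"twist": [0,0,0],"hand": -1}
    - {"dp": [0,0,0],"twist": [0,0,0],"hand": -1}

```text
clock: 24.05
tool_pos: [0.533, -0.2964, 0.0397]
eef_rot: [0.778, 0.629, 0.0, 0.0]
contact_force: [-0.9, -0.1, 5.5]
opening: 0.634
finger_force: 20.0
```

```bash
python3 - <<'E'
from h import *
s=st(); p=np.array(s["tool_pos"])*1000
go((*p[:2],150,-12),(665.8,-72.7,150,5.6),(665.8,-72.7,46,5.6))
E
```

```text
{'clock': 24.05, 'q': [0.3589, 0.9309, 0.1312, 1.7446, -0.229, 0.4804, 0.4303], 'tool_pos': [0.533, -0.2964, 0.0397], 'eef_rot': [0.7777, 0.6287, 0.0001, 0.0003], 'contact_force': [-0.9452, -0.0755, 5.5114], 'opening': 0.634, 'finger_force': 19.9965}
dp [-0.0, 0.1, -110.3] tw [0.001, 0.0, -0.002] rows 1.8
dp [246.4, 83.4, 0.0] tw [0.0, 0.0, -0.307] rows 4.2
dp [0.0, 0.0, 104.0] tw [0.0, 0.0, 0.0] rows 1.7
```

Gripped (56 mm). Lifting and carrying to the box.

Emit:
step_arm:
  motion:
    - {"dp": [0,0,-30],"twist": [0,0,0],"hand": -1}
    - {"dp": [0,0,-70],"twist": [0,0,0],"hand": -1}
    - {"dp": [0,0,-110],"twist": [0,0,0],"hand": -1}
    - {"dp": [0,0,-110],"twist": [0,0,0],"hand": -1}

```text
clock: 24.55
tool_pos: [0.5348, -0.2973, 0.1517]
eef_rot: [0.778, 0.629, 0.001, 0.003]
contact_force: [0.0, -0.1, -2.3]
opening: 0.635
finger_force: 20.0
```

Emit:
step_arm:
  motion:
    - {"dp": [50,17,0],"twist": [0,0,-0.06],"hand": -1}
    - {"dp": [100,34,0],"twist": [0,0,-0.12],"hand": -1}
    - {"dp": [150,51,0],"twist": [0,0,-0.18],"hand": -1}
    - {"dp": [200,68,0],"twist": [0,0,-0.25],"hand": -1}
    - {"dp": [246,83,0],"twist": [0,0,-0.307],"hand": -1}

```text
clock: 25.18
tool_pos: [0.6652, -0.0706, 0.1467]
eef_rot: [0.671, 0.741, -0.001, -0.001]
contact_force: [0.6, -0.1, -2.8]
opening: 0.636
finger_force: 20.0
```

Emit:
step_arm:
  motion:
    - {"dp": [0,0,0],"twist": [0,0,0],"hand": -1}
    - {"dp": [0,0,0],"twist": [0,0,0],"hand": -1}

```text
clock: 25.42
tool_pos: [0.6642, -0.0736, 0.1472]
eef_rot: [0.672, 0.74, -0.001, -0.001]
contact_force: [-0.6, -1.1, -2.1]
opening: 0.635
finger_force: 20.0
```

```bash
cat >> h.py <<'E'
def held(h):
    """held thing's underside estimate + box, in box coords"""
    s=st(); M=R.from_quat(s["eef_rot"]).as_matrix(); print("yaw",round(np.degrees(np.arctan2(M[1,1],M[0,1])),2))
    p=np.array(s["tool_pos"])*1000; b=p[:2]-[653.4,53.7]; a=np.radians(5.6)
    print("tcp in box x,y:",np.round([b@[np.cos(a),np.sin(a)],b@[-np.sin(a),np.cos(a)]],1))
E
python3 - <<'E'
from h import *
held(0)
go((665.8,-72.7,60,5.6),(665.8,-72.7,45,5.6))
s=r.snapshot("side"); X=cloud(s)
m=(abs(X[...,0]-.66)<.05)&(abs(X[...,1]+.08)<.05)&(X[...,2]>.06)&(X[...,2]<.2); print("low",np.percentile(X[m][:,2],[1,3,5,10]))
E
```

```text
{'clock': 25.425, 'q': [-0.0386, 0.8421, 0.1555, 1.4998, -0.158, 0.8153, 0.2703], 'tool_pos': [0.6642, -0.0736, 0.1472], 'eef_rot': [0.6725, 0.7401, -0.0014, -0.001], 'contact_force': [-0.6276, -1.1101, -2.094], 'opening': 0.6346, 'finger_force': 19.9981}
yaw 5.48
tcp in box x,y: [  -1.7 -127.8]
dp [0.8, 2.0, 87.2] tw [-0.003, 0.0, -0.002] rows 1.4
dp [0.0, 0.0, 15.0] tw [0.0, 0.0, 0.0] rows 0.2
low [0.10981427 0.11208062 0.11416456 0.11898581]
```

Emit:
step_arm:
  motion:
    - {"dp": [1,1,30],"twist": [0,0,0],"hand": -1}
    - {"dp": [1,1,60],"twist": [0,0,0],"hand": -1}
    - {"dp": [1,1,85],"twist": [0,0,0],"hand": -1}
    - {"dp": [1,1,98],"twist": [0,0,0],"hand": -1}
    - {"dp": [1,1,100],"twist": [0,0,0],"hand": -1}

```text
clock: 26.1
tool_pos: [0.6656, -0.073, 0.0483]
eef_rot: [0.673, 0.74, -0.001, -0.0]
contact_force: [0.5, 0.8, -1.6]
opening: 0.639
finger_force: 20.0
```

Emit:
step_arm:
  motion:
    - {"dp": [0,0,1],"twist": [0,0,0],"hand": -1}
    - {"dp": [0,0,2],"twist": [0,0,0],"hand": -1}
    - {"dp": [0,0,2],"twist": [0,0,0],"hand": -1}

```text
clock: 26.48
tool_pos: [0.6668, -0.0719, 0.0476]
eef_rot: [0.672, 0.74, 0.0, 0.0]
contact_force: [-0.3, -0.2, -2.7]
opening: 0.636
finger_force: 20.0
```

Emit:
step_arm:
  motion:
    - {"dp": [0,0,1.5],"twist": [0,0,0],"hand": -1}
    - {"dp": [0,0,3],"twist": [0,0,0],"hand": -1}
    - {"dp": [0,0,3],"twist": [0,0,0],"hand": -1}

```text
clock: 26.85
tool_pos: [0.6667, -0.0721, 0.0448]
eef_rot: [0.672, 0.74, 0.0, 0.0]
contact_force: [-2.0, 0.1, 5.1]
opening: 0.632
finger_force: 20.0
```

On the floor. Releasing and heading for the jar.

Emit:
step_arm:
  motion:
    - {"dp": [0,0,0],"twist": [0,0,0],"hand": 1}
    - {"dp": [0,0,0],"twist": [0,0,0],"hand": 1}
    - {"dp": [0,0,0],"twist": [0,0,0],"hand": 1}
    - {"dp": [0,0,-40],"twist": [0,0,0],"hand": 1}
    - {"dp": [0,0,-95],"twist": [0,0,0],"hand": 1}

```text
clock: 27.48
tool_pos: [0.6652, -0.0716, 0.1384]
eef_rot: [0.672, 0.74, -0.001, -0.002]
contact_force: [0.7, -0.8, 0.5]
opening: 0.999
finger_force: 0.0
```

Emit:
step_arm:
  motion:
    - {"dp": [0,-50,0],"twist": [0,0,0],"hand": 1}
    - {"dp": [-20,-100,0],"twist": [0,0,0],"hand": 1}
    - {"dp": [-40,-150,0],"twist": [0,0,0],"hand": 1}
    - {"dp": [-60,-190,0],"twist": [0,0,0],"hand": 1}
    - {"dp": [-60,-190,0],"twist": [0,0,0],"hand": 1}

```text
clock: 28.1
tool_pos: [0.4795, -0.1524, 0.1392]
eef_rot: [0.674, 0.738, -0.001, -0.001]
contact_force: [-0.1, 0.1, 0.6]
opening: 0.997
finger_force: 0.0
```

```bash
python3 - <<'E'
from h import *
s=r.snapshot("side"); X=cloud(s); print("drive",rect(X,(.666,-.073),.06,.08,.1)); print("jar",rect(X,(.457,-.155),.055,.078,.1)); print("label",rect(X,(.458,-.052),.055,.074,.1))
t=r.snapshot("top"); Y=cloud(t); print("drive",rect(Y,(.666,-.073),.06,.08,.1)); print("jar",rect(Y,(.457,-.155),.055,.078,.1))
st(); go((457.3,-155.5,140,0),(457.3,-155.5,42,0),(457.3,-155.5,150,0),(659.8,-12,150,5.6))
E
```

```text
drive {'c': (668.3, -75.2), 'wh': [57.2, 43.5], 'ang': 5.4, 'z': [82.4, 87.1, 92.2], 'n': 69, 'mean': [667.2, -87.4]}
jar {'c': (458.0, -158.2), 'wh': [51.4, 51.3], 'ang': 77.1, 'z': [80.2, 86.2, 89.4], 'n': 204, 'mean': [456.0, -158.2]}
label {'c': (458.9, -53.6), 'wh': [45.2, 62.7], 'ang': 78.9, 'z': [76.3, 81.8, 85.5], 'n': 194, 'mean': [457.0, -54.6]}
drive {'c': (666.0, -71.4), 'wh': [55.8, 46.2], 'ang': 5.4, 'z': [83.1, 87.9, 92.3], 'n': 244, 'mean': [665.9, -71.2]}
jar {'c': (456.3, -141.9), 'wh': [47.3, 25.0], 'ang': 4.8, 'z': [81.4, 85.7, 89.7], 'n': 93, 'mean': [458.6, -142.4]}
{'clock': 28.2, 'q': [0.1483, 0.6745, 0.0995, 2.0114, -0.141, 0.4608, 0.448], 'tool_pos': [0.4839, -0.1499, 0.1392], 'eef_rot': [0.6725, 0.7401, 0.0005, 0.0005], 'contact_force': [1.0376, -0.7432, 0.2922], 'opening': 1.003, 'finger_force': 0.0}
dp [-3.0, -27.0, -0.8] tw [0.001, -0.0, 0.096] rows 0.5
dp [0.0, 0.0, 98.0] tw [0.0, 0.0, 0.0] rows 1.6
dp [0.0, 0.0, -108.0] tw [0.0, 0.0, 0.0] rows 1.7
dp [143.5, 202.5, 0.0] tw [0.0, 0.0, -0.098] rows 4.0
```

Emit:
step_arm:
  motion:
    - {"dp": [-3,-27,0],"twist": [0,0,0],"hand": 1}
    - {"dp": [-3,-27,20],"twist": [0,0,0],"hand": 1}
    - {"dp": [-3,-27,55],"twist": [0,0,0],"hand": 1}
    - {"dp": [-3,-27,85],"twist": [0,0,0],"hand": 1}
    - {"dp": [-3,-27,98],"twist": [0,0,0],"hand": 1}

```text
clock: 28.82
tool_pos: [0.4576, -0.1542, 0.0394]
eef_rot: [0.672, 0.741, 0.0, -0.0]
contact_force: [0.5, -0.4, -0.1]
opening: 0.999
finger_force: 0.0
```

Emit:
step_arm:
  motion:
    - {"dp": [0,0,0],"twist": [0,0,0],"hand": -1}
    - {"dp": [0,0,0],"twist": [0,0,0],"hand": -1}
    - {"dp": [0,0,0],"twist": [0,0,0],"hand": -1}
    - {"dp": [0,0,0],"twist": [0,0,0],"hand": -1}
    - {"dp": [0,0,0],"twist": [0,0,0],"hand": -1}

```text
clock: 29.45
tool_pos: [0.4571, -0.1556, 0.0416]
eef_rot: [0.672, 0.74, 0.0, 0.001]
contact_force: [0.7, 0.5, 5.3]
opening: 0.587
finger_force: 20.0
```

Emit:
step_arm:
  motion:
    - {"dp": [0,0,0],"twist": [0,0,0],"hand": -1}
    - {"dp": [0,0,0],"twist": [0,0,0],"hand": -1}

```text
clock: 29.7
tool_pos: [0.4571, -0.1556, 0.0416]
eef_rot: [0.672, 0.74, 0.0, 0.001]
contact_force: [0.7, 0.2, 6.5]
opening: 0.584
finger_force: 20.0
```

```bash
python3 - <<'E'
from h import *
s=st(); p=np.array(s["tool_pos"])*1000
go((*p[:2],150,5.6),(659.8,-12.0,150,5.6))
E
```

```text
{'clock': 29.7, 'q': [0.2107, 0.844, 0.0359, 2.1262, -0.1576, 0.1722, 0.4859], 'tool_pos': [0.4571, -0.1556, 0.0416], 'eef_rot': [0.6724, 0.7402, 0.0004, 0.0006], 'contact_force': [0.6906, 0.1906, 6.4886], 'opening': 0.584, 'finger_force': 19.9901}
dp [-0.0, 0.2, -108.4] tw [0.001, 0.0, -0.002] rows 1.7
dp [123.1, 215.7, 0.0] tw [0.0, 0.0, 0.0] rows 4.0
```

Emit:
step_arm:
  motion:
    - {"dp": [0,0,-30],"twist": [0,0,0],"hand": -1}
    - {"dp": [0,0,-70],"twist": [0,0,0],"hand": -1}
    - {"dp": [0,0,-112],"twist": [0,0,0],"hand": -1}
    - {"dp": [0,0,-112],"twist": [0,0,0],"hand": -1}

```text
clock: 30.2
tool_pos: [0.458, -0.156, 0.1552]
eef_rot: [0.672, 0.74, 0.001, 0.002]
contact_force: [0.7, -1.0, -3.0]
opening: 0.584
finger_force: 20.0
```

Emit:
step_arm:
  motion:
    - {"dp": [30,45,0],"twist": [0,0,0],"hand": -1}
    - {"dp": [60,95,0],"twist": [0,0,0],"hand": -1}
    - {"dp": [90,150,0],"twist": [0,0,0],"hand": -1}
    - {"dp": [123,205,0],"twist": [0,0,0],"hand": -1}
    - {"dp": [123,216,0],"twist": [0,0,0],"hand": -1}

```text
clock: 30.82
tool_pos: [0.6617, -0.0058, 0.1502]
eef_rot: [0.67, 0.743, 0.001, -0.002]
contact_force: [-1.0, 0.1, -2.1]
opening: 0.584
finger_force: 20.0
```

Emit:
step_arm:
  motion:
    - {"dp": [0,0,0],"twist": [0,0,0],"hand": -1}
    - {"dp": [0,0,0],"twist": [0,0,0],"hand": -1}

```text
clock: 31.08
tool_pos: [0.6578, -0.0137, 0.1517]
eef_rot: [0.673, 0.74, -0.001, -0.001]
contact_force: [0.1, 0.3, -1.8]
opening: 0.581
finger_force: 20.0
```

```bash
python3 - <<'E'
from h import *
held(0); go((659.8,-12.0,48,5.6))
E
```

```text
{'clock': 31.075, 'q': [-0.142, 0.8253, 0.1776, 1.5323, -0.1803, 0.8037, 0.1998], 'tool_pos': [0.6578, -0.0137, 0.1517], 'eef_rot': [0.673, 0.7396, -0.0015, -0.001], 'contact_force': [0.0594, 0.29, -1.8135], 'opening': 0.5809, 'finger_force': 19.998}
yaw 5.4
tcp in box x,y: [ -2.2 -67.5]
dp [1.5, 2.6, 103.7] tw [-0.004, 0.0, -0.003] rows 1.7
```

Emit:
step_arm:
  motion:
    - {"dp": [1,1.5,30],"twist": [0,0,0],"hand": -1}
    - {"dp": [1,1.5,60],"twist": [0,0,0],"hand": -1}
    - {"dp": [1,1.5,88],"twist": [0,0,0],"hand": -1}
    - {"dp": [1,1.5,102],"twist": [0,0,0],"hand": -1}
    - {"dp": [1,1.5,104],"twist": [0,0,0],"hand": -1}

```text
clock: 31.7
tool_pos: [0.6601, -0.0118, 0.0484]
eef_rot: [0.673, 0.74, -0.001, -0.001]
contact_force: [0.3, 0.7, -1.5]
opening: 0.589
finger_force: 20.0
```

Emit:
step_arm:
  motion:
    - {"dp": [0,0,1],"twist": [0,0,0],"hand": -1}
    - {"dp": [0,0,2.5],"twist": [0,0,0],"hand": -1}
    - {"dp": [0,0,2.5],"twist": [0,0,0],"hand": -1}

```text
clock: 32.08
tool_pos: [0.6614, -0.0111, 0.0471]
eef_rot: [0.672, 0.74, 0.0, 0.0]
contact_force: [-0.2, 0.1, -1.9]
opening: 0.58
finger_force: 20.0
```

Emit:
step_arm:
  motion:
    - {"dp": [0,0,1],"twist": [0,0,0],"hand": -1}
    - {"dp": [0,0,2],"twist": [0,0,0],"hand": -1}
    - {"dp": [0,0,2],"twist": [0,0,0],"hand": -1}

```text
clock: 32.45
tool_pos: [0.6616, -0.0111, 0.0466]
eef_rot: [0.672, 0.74, 0.001, 0.0]
contact_force: [-2.1, 0.9, 10.8]
opening: 0.586
finger_force: 20.0
```

Emit:
step_arm:
  motion:
    - {"dp": [0,0,0],"twist": [0,0,0],"hand": 1}
    - {"dp": [0,0,0],"twist": [0,0,0],"hand": 1}
    - {"dp": [0,0,0],"twist": [0,0,0],"hand": 1}
    - {"dp": [0,0,-40],"twist": [0,0,0],"hand": 1}
    - {"dp": [0,0,-95],"twist": [0,0,0],"hand": 1}

```text
clock: 33.08
tool_pos: [0.6598, -0.0111, 0.1388]
eef_rot: [0.672, 0.74, -0.001, -0.001]
contact_force: [1.1, -0.1, 0.4]
opening: 1.001
finger_force: 0.0
```

Emit:
step_arm:
  motion:
    - {"dp": [-5,-50,0],"twist": [0,0,0.05],"hand": 1}
    - {"dp": [-10,-100,0],"twist": [0,0,0.1],"hand": 1}
    - {"dp": [-15,-150,0],"twist": [0,0,0.16],"hand": 1}
    - {"dp": [-21,-200,0],"twist": [0,0,0.218],"hand": 1}
    - {"dp": [-21,-206,0],"twist": [0,0,0.218],"hand": 1}

```text
clock: 33.7
tool_pos: [0.4537, -0.0528, 0.1396]
eef_rot: [0.75, 0.662, -0.002, -0.002]
contact_force: [0.9, 0.1, 0.6]
opening: 1.0
finger_force: 0.0
```

Emit:
step_arm:
  motion:
    - {"dp": [0,0,0],"twist": [0,0,0],"hand": 1}
    - {"dp": [0,0,0],"twist": [0,0,0],"hand": 1}

```text
clock: 33.95
tool_pos: [0.4602, -0.0515, 0.1395]
eef_rot: [0.749, 0.663, 0.001, 0.001]
contact_force: [1.1, 1.0, -0.2]
opening: 1.002
finger_force: 0.0
```

```bash
python3 - <<'E'
from h import *
s=r.snapshot("side"); X=cloud(s); print("label",rect(X,(.458,-.052),.055,.074,.094)); print("jar",rect(X,(.66,-.012),.055,.085,.1))
t=r.snapshot("top"); Y=cloud(t); print("jar",rect(Y,(.66,-.012),.055,.08,.1)); print("label",rect(Y,(.458,-.052),.055,.074,.094))
held(0); go((458.7,-52,140,-6.9),(458.7,-52,39,-6.9))
E
```

```text
label {'c': (458.7, -54.1), 'wh': [43.4, 58.2], 'ang': 81.1, 'z': [76.0, 82.1, 85.8], 'n': 203, 'mean': [456.7, -55.4]}
jar {'c': (664.2, -27.2), 'wh': [59.6, 78.8], 'ang': 0.6, 'z': [86.5, 91.3, 94.8], 'n': 186, 'mean': [661.5, -24.5]}
jar {'c': (662.9, -25.9), 'wh': [53.9, 78.8], 'ang': 1.3, 'z': [83.5, 90.2, 95.3], 'n': 287, 'mean': [661.3, -23.7]}
label None
{'clock': 34.05, 'q': [-0.0912, 0.6428, 0.164, 2.1386, -0.2691, 0.3775, 0.1704], 'tool_pos': [0.4596, -0.0515, 0.1394], 'eef_rot': [0.7485, 0.6631, 0.0006, 0.0005], 'contact_force': [-0.209, -0.0181, -0.4151], 'opening': 0.9982, 'finger_force': 0.0}
yaw -6.93
tcp in box x,y: [-203.1  -85.8]
dp [-0.6, -0.8, -0.6] tw [0.002, -0.0, -0.0] rows 0.0
dp [0.0, 0.0, 101.0] tw [0.0, 0.0, 0.0] rows 1.6
```

Emit:
step_arm:
  motion:
    - {"dp": [-0.5,-1,30],"twist": [0,0,0],"hand": 1}
    - {"dp": [-0.5,-1,60],"twist": [0,0,0],"hand": 1}
    - {"dp": [-0.5,-1,88],"twist": [0,0,0],"hand": 1}
    - {"dp": [-0.5,-1,100],"twist": [0,0,0],"hand": 1}
    - {"dp": [-0.5,-1,100],"twist": [0,0,0],"hand": 1}

```text
clock: 34.67
tool_pos: [0.4571, -0.0521, 0.039]
eef_rot: [0.749, 0.663, -0.0, -0.0]
contact_force: [-0.1, 0.8, 0.3]
opening: 1.001
finger_force: 0.0
```

Emit:
step_arm:
  motion:
    - {"dp": [0,0,0],"twist": [0,0,0],"hand": -1}
    - {"dp": [0,0,0],"twist": [0,0,0],"hand": -1}
    - {"dp": [0,0,0],"twist": [0,0,0],"hand": -1}
    - {"dp": [0,0,0],"twist": [0,0,0],"hand": -1}
    - {"dp": [0,0,0],"twist": [0,0,0],"hand": -1}

```text
clock: 35.3
tool_pos: [0.4574, -0.0522, 0.0399]
eef_rot: [0.749, 0.663, 0.0, 0.0]
contact_force: [1.3, 0.8, 5.5]
opening: 0.613
finger_force: 20.0
```

Emit:
step_arm:
  motion:
    - {"dp": [0,0,0],"twist": [0,0,0],"hand": -1}
    - {"dp": [0,0,0],"twist": [0,0,0],"hand": -1}

```text
clock: 35.55
tool_pos: [0.4574, -0.0522, 0.0399]
eef_rot: [0.749, 0.663, 0.0, 0.0]
contact_force: [-0.1, -0.1, 4.8]
opening: 0.609
finger_force: 20.0
```

```bash
python3 - <<'E'
from h import *
s=st(); p=np.array(s["tool_pos"])*1000
go((*p[:2],150,-6.9),(654.2,45.7,150,5.6))
E
```

```text
{'clock': 35.55, 'q': [-0.0151, 0.8416, 0.0466, 2.1917, -0.3135, 0.1132, 0.2057], 'tool_pos': [0.4574, -0.0522, 0.0399], 'eef_rot': [0.7489, 0.6627, 0.0004, 0.0003], 'contact_force': [-0.1331, -0.0625, 4.802], 'opening': 0.6092, 'finger_force': 19.9621}
dp [0.0, 0.1, -110.1] tw [0.001, -0.0, -0.002] rows 1.8
dp [120.8, 183.6, 0.0] tw [0.0, 0.0, -0.218] rows 3.5
```

Emit:
step_arm:
  motion:
    - {"dp": [0,0,-30],"twist": [0,0,0],"hand": -1}
    - {"dp": [0,0,-70],"twist": [0,0,0],"hand": -1}
    - {"dp": [0,0,-112],"twist": [0,0,0],"hand": -1}
    - {"dp": [0,0,-112],"twist": [0,0,0],"hand": -1}

```text
clock: 36.05
tool_pos: [0.4584, -0.0523, 0.1535]
eef_rot: [0.749, 0.663, 0.002, 0.002]
contact_force: [-0.3, 0.7, -1.8]
opening: 0.609
finger_force: 20.0
```

Emit:
step_arm:
  motion:
    - {"dp": [35,45,0],"twist": [0,0,-0.05],"hand": -1}
    - {"dp": [65,92,0],"twist": [0,0,-0.1],"hand": -1}
    - {"dp": [95,138,0],"twist": [0,0,-0.16],"hand": -1}
    - {"dp": [121,184,0],"twist": [0,0,-0.218],"hand": -1}
    - {"dp": [121,184,0],"twist": [0,0,-0.218],"hand": -1}

```text
clock: 36.67
tool_pos: [0.6567, 0.0488, 0.1488]
eef_rot: [0.671, 0.742, 0.001, -0.0]
contact_force: [-1.7, -0.7, -2.2]
opening: 0.611
finger_force: 20.0
```

Emit:
step_arm:
  motion:
    - {"dp": [0,0,0],"twist": [0,0,0],"hand": -1}
    - {"dp": [0,0,0],"twist": [0,0,0],"hand": -1}
    - {"dp": [0,0,0],"twist": [0,0,0],"hand": -1}

```text
clock: 37.05
tool_pos: [0.6535, 0.0448, 0.1515]
eef_rot: [0.673, 0.74, -0.0, -0.0]
contact_force: [-0.7, 0.3, -1.0]
opening: 0.611
finger_force: 20.0
```

```bash
python3 - <<'E'
from h import *
held(0); go((654.2,45.7,47,5.6))
E
```

```text
{'clock': 37.05, 'q': [-0.2444, 0.823, 0.2022, 1.546, -0.2078, 0.7948, 0.1357], 'tool_pos': [0.6535, 0.0448, 0.1515], 'eef_rot': [0.6728, 0.7398, -0.0004, -0.0003], 'contact_force': [-0.7402, 0.2905, -1.009], 'opening': 0.6115, 'finger_force': 19.9701}
yaw 5.43
tcp in box x,y: [-0.8 -8.9]
dp [0.8, 0.9, 104.5] tw [-0.001, 0.0, -0.003] rows 1.7
```

Emit:
step_arm:
  motion:
    - {"dp": [1,0,30],"twist": [0,0,0],"hand": -1}
    - {"dp": [1,0,60],"twist": [0,0,0],"hand": -1}
    - {"dp": [1,0,88],"twist": [0,0,0],"hand": -1}
    - {"dp": [1,0,102],"twist": [0,0,0],"hand": -1}
    - {"dp": [1,0,105],"twist": [0,0,0],"hand": -1}

```text
clock: 37.67
tool_pos: [0.6538, 0.0464, 0.0461]
eef_rot: [0.672, 0.74, -0.0, -0.0]
contact_force: [-0.6, -0.1, -2.3]
opening: 0.611
finger_force: 20.0
```

Emit:
step_arm:
  motion:
    - {"dp": [0,0,1.5],"twist": [0,0,0],"hand": -1}
    - {"dp": [0,0,2.5],"twist": [0,0,0],"hand": -1}
    - {"dp": [0,0,3],"twist": [0,0,0],"hand": -1}
    - {"dp": [0,0,3],"twist": [0,0,0],"hand": -1}

```text
clock: 38.17
tool_pos: [0.6551, 0.0465, 0.045]
eef_rot: [0.672, 0.74, 0.001, 0.001]
contact_force: [-0.5, -0.1, 5.2]
opening: 0.611
finger_force: 20.0
```

Emit:
step_arm:
  motion:
    - {"dp": [0,0,0],"twist": [0,0,0],"hand": 1}
    - {"dp": [0,0,0],"twist": [0,0,0],"hand": 1}
    - {"dp": [0,0,0],"twist": [0,0,0],"hand": 1}
    - {"dp": [0,0,-40],"twist": [0,0,0],"hand": 1}
    - {"dp": [0,0,-95],"twist": [0,0,0],"hand": 1}

```text
clock: 38.8
tool_pos: [0.6529, 0.0466, 0.1379]
eef_rot: [0.672, 0.74, -0.001, -0.001]
contact_force: [1.5, -0.2, -0.5]
opening: 1.0
finger_force: 0.0
```

Emit:
step_arm:
  motion:
    - {"dp": [46,-28,0],"twist": [0,0,0.1],"hand": 1}
    - {"dp": [92,-56,0],"twist": [0,0,0.2],"hand": 1}
    - {"dp": [138,-84,0],"twist": [0,0,0.3],"hand": 1}
    - {"dp": [184,-112,0],"twist": [0,0,0.42],"hand": 1}
    - {"dp": [224,-135,0],"twist": [0,0,0.42],"hand": 1}

```text
clock: 39.42
tool_pos: [0.4968, 0.2585, 0.1385]
eef_rot: [0.812, 0.584, -0.0, -0.0]
contact_force: [0.6, -0.0, 0.5]
opening: 1.002
finger_force: 0.0
```

Emit:
step_arm:
  motion:
    - {"dp": [0,0,0],"twist": [0,0,0],"hand": 1}
    - {"dp": [0,0,0],"twist": [0,0,0],"hand": 1}
    - {"dp": [0,0,0],"twist": [0,0,0],"hand": 1}

```text
clock: 39.8
tool_pos: [0.4996, 0.2549, 0.1387]
eef_rot: [0.813, 0.583, 0.0, 0.001]
contact_force: [0.4, 0.9, 0.2]
opening: 0.997
finger_force: 0.0
```

```bash
python3 - <<'E'
from h import *
meas((.498,.256),.08)
held(0); go((498.8,255.5,140,-18.5),(498.8,255.5,39,-18.5))
E
```

```text
top {'c': (494.2, 242.8), 'wh': [19.9, 57.7], 'ang': 70.5, 'z': [74.7, 79.6, 84.2], 'n': 112, 'mean': [493.4, 242.9]}
side {'c': (500.5, 256.0), 'wh': [60.9, 61.8], 'ang': 78.4, 'z': [73.7, 79.9, 84.2], 'n': 187, 'mean': [497.4, 252.8]}
{'clock': 39.9, 'q': [-0.7545, 0.7538, 0.3438, 1.8594, -0.4199, 0.5997, -0.4726], 'tool_pos': [0.4993, 0.2552, 0.1386], 'eef_rot': [0.8126, 0.5828, 0.0001, 0.0003], 'contact_force': [0.4225, -0.5667, -0.0352], 'opening': 0.9963, 'finger_force': 0.0}
yaw -18.7
tcp in box x,y: [-133.7  215.5]
dp [0.1, -0.6, -1.4] tw [0.001, 0.0, -0.004] rows 0.0
dp [0.0, 0.0, 101.0] tw [0.0, 0.0, 0.0] rows 1.6
```

Emit:
step_arm:
  motion:
    - {"dp": [0,0,30],"twist": [0,0,0],"hand": 1}
    - {"dp": [0,0,60],"twist": [0,0,0],"hand": 1}
    - {"dp": [0,0,88],"twist": [0,0,0],"hand": 1}
    - {"dp": [0,0,101],"twist": [0,0,0],"hand": 1}
    - {"dp": [0,0,101],"twist": [0,0,0],"hand": 1}

```text
clock: 40.52
tool_pos: [0.4984, 0.2559, 0.0371]
eef_rot: [0.812, 0.583, -0.001, -0.0]
contact_force: [0.6, 0.5, 0.2]
opening: 1.001
finger_force: 0.0
```

Emit:
step_arm:
  motion:
    - {"dp": [0,0,0],"twist": [0,0,0],"hand": -1}
    - {"dp": [0,0,0],"twist": [0,0,0],"hand": -1}
    - {"dp": [0,0,0],"twist": [0,0,0],"hand": -1}
    - {"dp": [0,0,0],"twist": [0,0,0],"hand": -1}
    - {"dp": [0,0,0],"twist": [0,0,0],"hand": -1}

```text
clock: 41.15
tool_pos: [0.4985, 0.2568, 0.0381]
eef_rot: [0.812, 0.584, 0.0, -0.0]
contact_force: [-1.7, 0.4, 6.3]
opening: 0.66
finger_force: 20.0
```

Emit:
step_arm:
  motion:
    - {"dp": [0,0,0],"twist": [0,0,0],"hand": -1}
    - {"dp": [0,0,0],"twist": [0,0,0],"hand": -1}

```text
clock: 41.4
tool_pos: [0.4985, 0.2568, 0.0381]
eef_rot: [0.812, 0.584, 0.0, -0.0]
contact_force: [-1.5, 0.0, 5.4]
opening: 0.66
finger_force: 20.0
```

```bash
python3 - <<'E'
from h import *
s=st(); p=np.array(s["tool_pos"])*1000
go((*p[:2],150,-18.7),(648.6,102.5,150,5.6))
E
```

```text
{'clock': 41.4, 'q': [-0.689, 0.9086, 0.2272, 1.9004, -0.4916, 0.3867, -0.4114], 'tool_pos': [0.4985, 0.2568, 0.0381], 'eef_rot': [0.8118, 0.5839, 0.0003, -0.0002], 'contact_force': [-1.465, 0.0312, 5.4402], 'opening': 0.6604, 'finger_force': 19.9975}
dp [0.1, 0.0, -111.9] tw [0.0, -0.001, 0.003] rows 1.8
dp [-98.1, 191.6, 0.0] tw [0.0, 0.0, -0.424] rows 3.4
```

Emit:
step_arm:
  motion:
    - {"dp": [0,0,-30],"twist": [0,0,0],"hand": -1}
    - {"dp": [0,0,-70],"twist": [0,0,0],"hand": -1}
    - {"dp": [0,0,-112],"twist": [0,0,0],"hand": -1}
    - {"dp": [0,0,-112],"twist": [0,0,0],"hand": -1}

```text
clock: 41.9
tool_pos: [0.5003, 0.2572, 0.1519]
eef_rot: [0.812, 0.584, 0.003, 0.001]
contact_force: [0.2, 0.3, -2.3]
opening: 0.657
finger_force: 20.0
```

Emit:
step_arm:
  motion:
    - {"dp": [-24,48,0],"twist": [0,0,-0.1],"hand": -1}
    - {"dp": [-48,96,0],"twist": [0,0,-0.2],"hand": -1}
    - {"dp": [-72,144,0],"twist": [0,0,-0.32],"hand": -1}
    - {"dp": [-98,192,0],"twist": [0,0,-0.424],"hand": -1}
    - {"dp": [-98,192,0],"twist": [0,0,-0.424],"hand": -1}

```text
clock: 42.52
tool_pos: [0.6512, 0.0952, 0.1476]
eef_rot: [0.674, 0.739, -0.002, 0.002]
contact_force: [-0.6, 0.1, -1.8]
opening: 0.656
finger_force: 20.0
```

Emit:
step_arm:
  motion:
    - {"dp": [0,0,0],"twist": [0,0,0],"hand": -1}
    - {"dp": [0,0,0],"twist": [0,0,0],"hand": -1}
    - {"dp": [0,0,0],"twist": [0,0,0],"hand": -1}

```text
clock: 42.9
tool_pos: [0.6484, 0.1041, 0.1492]
eef_rot: [0.67, 0.742, -0.0, -0.001]
contact_force: [0.4, 0.0, -1.5]
opening: 0.659
finger_force: 20.0
```

```bash
python3 - <<'E'
from h import *
held(0); go((648.6,102.5,43,5.6))
t=r.snapshot("top"); Y=cloud(t); print("label",rect(Y,(.655,.046),.031,.078,.1)); print("jar",rect(Y,(.66,-.011),.028,.08,.1))
E
```

```text
{'clock': 42.9, 'q': [-0.341, 0.8293, 0.2152, 1.5424, -0.2236, 0.795, 0.0658], 'tool_pos': [0.6484, 0.1041, 0.1492], 'eef_rot': [0.6701, 0.7423, -0.0001, -0.0006], 'contact_force': [0.3803, 0.0077, -1.5465], 'opening': 0.659, 'finger_force': 19.9989}
yaw 5.85
tcp in box x,y: [-0.  50.7]
dp [-1.7, 0.1, 106.2] tw [-0.001, -0.001, 0.004] rows 1.7
label {'c': (656.0, 34.9), 'wh': [52.8, 15.5], 'ang': 10.6, 'z': [82.4, 86.7, 91.4], 'n': 72, 'mean': [657.7, 35.4]}
jar {'c': (661.2, -10.6), 'wh': [49.7, 49.4], 'ang': 33.3, 'z': [85.7, 90.6, 94.9], 'n': 203, 'mean': [660.8, -10.4]}
```

Emit:
step_arm:
  motion:
    - {"dp": [0,0,30],"twist": [0,0,0],"hand": -1}
    - {"dp": [0,0,60],"twist": [0,0,0],"hand": -1}
    - {"dp": [0,0,88],"twist": [0,0,0],"hand": -1}
    - {"dp": [0,0,102],"twist": [0,0,0],"hand": -1}
    - {"dp": [0,0,104],"twist": [0,0,0],"hand": -1}

```text
clock: 43.58
tool_pos: [0.6488, 0.1028, 0.045]
eef_rot: [0.671, 0.742, -0.0, -0.0]
contact_force: [-1.1, 0.4, -2.5]
opening: 0.659
finger_force: 20.0
```

Emit:
step_arm:
  motion:
    - {"dp": [0,0,1.5],"twist": [0,0,0],"hand": -1}
    - {"dp": [0,0,2.5],"twist": [0,0,0],"hand": -1}
    - {"dp": [0,0,3],"twist": [0,0,0],"hand": -1}
    - {"dp": [0,0,3],"twist": [0,0,0],"hand": -1}

```text
clock: 44.08
tool_pos: [0.6498, 0.1025, 0.0434]
eef_rot: [0.671, 0.742, 0.001, 0.0]
contact_force: [-0.8, -0.6, 2.1]
opening: 0.652
finger_force: 20.0
```

Emit:
step_arm:
  motion:
    - {"dp": [0,0,0.5],"twist": [0,0,0],"hand": 1}
    - {"dp": [0,0,0],"twist": [0,0,0],"hand": 1}
    - {"dp": [0,0,0],"twist": [0,0,0],"hand": 1}
    - {"dp": [0,0,-40],"twist": [0,0,0],"hand": 1}
    - {"dp": [0,0,-95],"twist": [0,0,0],"hand": 1}

```text
clock: 44.7
tool_pos: [0.6479, 0.1025, 0.137]
eef_rot: [0.671, 0.742, -0.001, -0.001]
contact_force: [1.3, 0.9, 0.4]
opening: 0.997
finger_force: 0.0
```

Emit:
step_arm:
  motion:
    - {"dp": [55,-14,0],"twist": [0,0,0],"hand": 1}
    - {"dp": [115,-29,0],"twist": [0,0,0],"hand": 1}
    - {"dp": [175,-44,0],"twist": [0,0,0],"hand": 1}
    - {"dp": [235,-58,0],"twist": [0,0,0],"hand": 1}
    - {"dp": [288,-72,0],"twist": [0,0,0],"hand": 1}

```text
clock: 45.32
tool_pos: [0.5476, 0.3845, 0.1375]
eef_rot: [0.67, 0.742, 0.0, -0.0]
contact_force: [0.3, -0.2, -0.4]
opening: 0.998
finger_force: 0.0
```

Emit:
step_arm:
  motion:
    - {"dp": [0,0,0],"twist": [0,0,0],"hand": 1}
    - {"dp": [0,0,0],"twist": [0,0,0],"hand": 1}
    - {"dp": [0,0,0],"twist": [0,0,0],"hand": 1}

```text
clock: 45.7
tool_pos: [0.5501, 0.3795, 0.1377]
eef_rot: [0.672, 0.74, -0.0, 0.001]
contact_force: [0.2, -0.0, -0.1]
opening: 1.0
finger_force: 0.0
```

```bash
python3 - <<'E'
from h import *
s=r.snapshot("side"); X=cloud(s); print("cup",circ(X,(.55,.382),.05,.084,.1))
t=r.snapshot("top"); Y=cloud(t); print("ink",rect(Y,(.65,.104),.028,.08,.1)); print("label",rect(Y,(.655,.046),.031,.078,.1))
m=(Y[...,2]>.04)&(Y[...,2]<.05)&(Y[...,1]>.13)&(Y[...,1]<.24)&(Y[...,0]>.58)&(Y[...,0]<.72)
a=np.radians(5.6); b=(Y[m][:,:2]*1000-[653.4,53.7])@np.array([[np.cos(a),-np.sin(a)],[np.sin(a),np.cos(a)]])
for lo,hi in((90,120),(120,150),(150,175)):
    k=b[(b[:,1]>lo)&(b[:,1]<hi),0]; print(lo,np.median(k[k<0]),np.median(k[k>0]))
held(0); go((550.3,382.3,138,5.6),(550.3,382.3,46,5.6))
E
```

```text
cup ([551.6, 379.0, 36.2], 82)
ink {'c': (650.3, 102.4), 'wh': [54.9, 49.0], 'ang': 9.7, 'z': [81.0, 85.0, 89.7], 'n': 211, 'mean': [649.8, 103.4]}
label {'c': (654.7, 47.9), 'wh': [54.4, 39.5], 'ang': 5.4, 'z': [81.8, 86.7, 90.8], 'n': 202, 'mean': [654.2, 47.6]}
90 -38.03783604811098 36.95045416501818
120 -38.32800671339179 36.448462554466076
150 -38.21054876606833 36.73247955589514
{'clock': 45.8, 'q': [-0.8132, 0.8651, 0.2739, 1.5134, -0.289, 0.8032, -0.3322], 'tool_pos': [0.5499, 0.38, 0.1377], 'eef_rot': [0.672, 0.7406, -0.0001, 0.0004], 'contact_force': [0.5513, -0.6351, -0.1818], 'opening': 1.0027, 'finger_force': 0.0}
yaw 5.56
tcp in box x,y: [-71.2 334.8]
dp [2.3, 0.7, -0.3] tw [0.0, 0.001, -0.001] rows 0.0
dp [0.0, 0.0, 92.0] tw [0.0, 0.0, 0.0] rows 1.5
```

Emit:
step_arm:
  motion:
    - {"dp": [1.5,0.5,30],"twist": [0,0,0],"hand": 1}
    - {"dp": [1.5,0.5,55],"twist": [0,0,0],"hand": 1}
    - {"dp": [1.5,0.5,80],"twist": [0,0,0],"hand": 1}
    - {"dp": [1.5,0.5,92],"twist": [0,0,0],"hand": 1}
    - {"dp": [1.5,0.5,92],"twist": [0,0,0],"hand": 1}

```text
clock: 46.42
tool_pos: [0.5491, 0.3827, 0.045]
eef_rot: [0.671, 0.741, -0.001, -0.0]
contact_force: [1.2, -0.6, -0.5]
opening: 0.999
finger_force: 0.0
```

Emit:
step_arm:
  motion:
    - {"dp": [0,0,0],"twist": [0,0,0],"hand": -1}
    - {"dp": [0,0,0],"twist": [0,0,0],"hand": -1}
    - {"dp": [0,0,0],"twist": [0,0,0],"hand": -1}
    - {"dp": [0,0,0],"twist": [0,0,0],"hand": -1}
    - {"dp": [0,0,0],"twist": [0,0,0],"hand": -1}

```text
clock: 47.05
tool_pos: [0.5498, 0.3837, 0.0464]
eef_rot: [0.671, 0.742, 0.001, 0.0]
contact_force: [-0.2, 0.5, 6.2]
opening: 0.702
finger_force: 20.0
```

```bash
python3 - <<'E'
from h import *
s=st(); p=np.array(s["tool_pos"])*1000
go((*p[:2],155,5.6),(641.6,171.1,155,5.6))
E
```

```text
{'clock': 47.05, 'q': [-0.7949, 0.9868, 0.2291, 1.547, -0.321, 0.6434, -0.3073], 'tool_pos': [0.5498, 0.3837, 0.0464], 'eef_rot': [0.6709, 0.7416, 0.0008, 0.0002], 'contact_force': [-0.2217, 0.4757, 6.2466], 'opening': 0.7024, 'finger_force': 19.9943}
dp [0.1, 0.2, -108.6] tw [0.001, -0.001, 0.002] rows 1.7
dp [-220.6, 70.6, 0.0] tw [0.0, 0.0, 0.0] rows 3.7
```

Emit:
step_arm:
  motion:
    - {"dp": [0,0,0],"twist": [0,0,0],"hand": -1}
    - {"dp": [0,0,-30],"twist": [0,0,0],"hand": -1}
    - {"dp": [0,0,-70],"twist": [0,0,0],"hand": -1}
    - {"dp": [0,0,-110],"twist": [0,0,0],"hand": -1}
    - {"dp": [0,0,-110],"twist": [0,0,0],"hand": -1}

```text
clock: 47.68
tool_pos: [0.5508, 0.3844, 0.1581]
eef_rot: [0.671, 0.742, 0.003, 0.001]
contact_force: [0.0, 0.5, -2.5]
opening: 0.707
finger_force: 20.0
```

```bash
python3 - <<'E'
from h import *
st(); s=r.snapshot("side"); X=cloud(s); save(s,"side8",(200,90,360,210),5)
print(circ(X,(.55,.383),.06,.19,.206),rect(X,(.55,.383),.06,.115,.15))
E
```

```text
{'clock': 47.675, 'q': [-0.8215, 0.8423, 0.2834, 1.4941, -0.2838, 0.8401, -0.3388], 'tool_pos': [0.5508, 0.3844, 0.1581], 'eef_rot': [0.6709, 0.7416, 0.0027, 0.0006], 'contact_force': [0.0391, 0.5314, -2.4825], 'opening': 0.7071, 'finger_force': 19.9972}
([552.8, 375.3, 48.3], 133) {'c': (543.1, 368.1), 'wh': [34.1, 63.0], 'ang': 55.6, 'z': [116.3, 132.8, 148.5], 'n': 162, 'mean': [538.7, 363.7]}
```

View pics/side8.png

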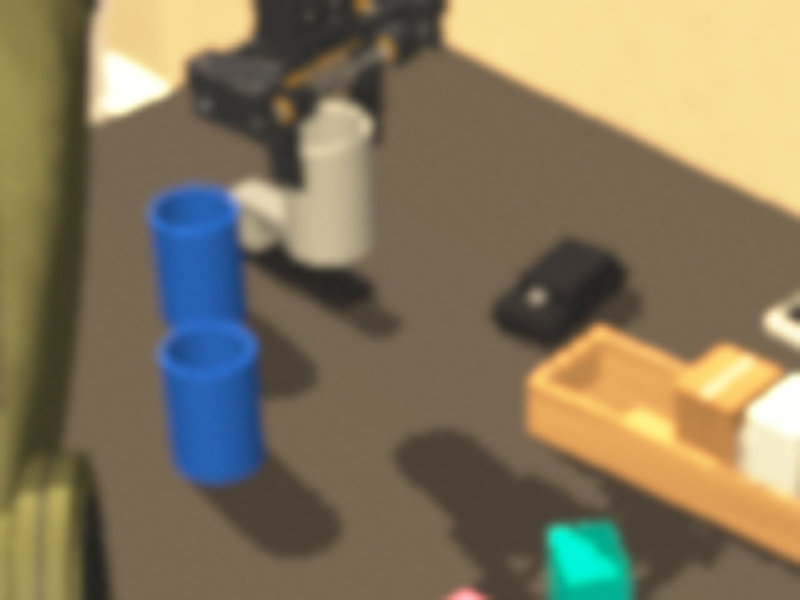

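The picture shows the cup held upright at crop (335,185). Fitting its centre precisely before moving it into the narrow slot.

```bash
cat >> h.py <<'E'
from scipy.optimize import least_squares
def cyl(X,c,rad,z0,z1,Rr):
    m=(np.hypot(X[...,0]-c[0],X[...,1]-c[1])<rad)&(X[...,2]>z0)&(X[...,2]<z1); P=X[m][:,:2]*1000
    f=least_squares(lambda q:np.hypot(P[:,0]-q[0],P[:,1]-q[1])-Rr,np.array(c)*1000,loss="soft_l1",f_scale=2); return np.round(f.x,1),m.sum()
E
python3 - <<'E'
from h import *
s=r.snapshot("side"); X=cloud(s)
print([cyl(X,(.55,.383),.05,z,z+.012,32) for z in (.117,.13,.142)])
s=st()
E
```

```text
[(array([551. , 382.5]), np.int64(55)), (array([551.8, 382.3]), np.int64(59)), (array([551.7, 383.1]), np.int64(53))]
{'clock': 47.775, 'q': [-0.8213, 0.8465, 0.2816, 1.4979, -0.2841, 0.8398, -0.3388], 'tool_pos': [0.5481, 0.3832, 0.1543], 'eef_rot': [0.6708, 0.7416, -0.0011, -0.0005], 'contact_force': [-0.3968, 0.13, -1.7616], 'opening': 0.7041, 'finger_force': 19.9971}
```

Emit:
step_arm:
  motion:
    - {"dp": [-50,16,0],"twist": [0,0,0],"hand": -1}
    - {"dp": [-100,32,0],"twist": [0,0,0],"hand": -1}
    - {"dp": [-150,48,0],"twist": [0,0,0],"hand": -1}
    - {"dp": [-200,62,0],"twist": [0,0,0],"hand": -1}
    - {"dp": [-221,70,0],"twist": [0,0,0],"hand": -1}

```text
clock: 48.4
tool_pos: [0.6405, 0.1652, 0.1532]
eef_rot: [0.673, 0.74, -0.003, -0.0]
contact_force: [-0.4, 0.0, -1.5]
opening: 0.706
finger_force: 20.0
```

Emit:
step_arm:
  motion:
    - {"dp": [0,0,0],"twist": [0,0,0],"hand": -1}
    - {"dp": [0,0,0],"twist": [0,0,0],"hand": -1}
    - {"dp": [0,0,40],"twist": [0,0,0],"hand": -1}
    - {"dp": [0,0,40],"twist": [0,0,0],"hand": -1}

```text
clock: 48.9
tool_pos: [0.637, 0.1733, 0.1125]
eef_rot: [0.669, 0.743, -0.003, -0.003]
contact_force: [-0.4, 0.0, -1.5]
opening: 0.705
finger_force: 20.0
```

```bash
python3 - <<'E'
from h import *
held(0); s=r.snapshot("side"); X=cloud(s)
c=[cyl(X,(.642,.171),.05,z,z+.012,32) for z in (.075,.087,.1)]; print(c)
a=np.radians(5.6)
b=np.mean([q[0] for q in c],0)-[653.4,53.7]; print("cup in box",b@[np.cos(a),np.sin(a)],b@[-np.sin(a),np.cos(a)])
m=(X[...,2]>.04)&(X[...,2]<.05)&(X[...,1]>.13)&(X[...,1]<.24)&(X[...,0]>.58)&(X[...,0]<.72)
q=(X[m][:,:2]*1000-[653.4,53.7])@np.array([[np.cos(a),-np.sin(a)],[np.sin(a),np.cos(a)]])
for lo,hi in((90,140),(140,175)):
    k=q[(q[:,1]>lo)&(q[:,1]<hi),0]; print("walls",np.round(np.percentile(k[k<0],[5,50]),1),np.round(np.percentile(k[k>0],[50,95]),1))
E
```

```text
{'clock': 48.9, 'q': [-0.4475, 0.885, 0.2201, 1.5465, -0.2554, 0.7462, -0.0121], 'tool_pos': [0.637, 0.1733, 0.1125], 'eef_rot': [0.6694, 0.7429, -0.0026, -0.003], 'contact_force': [-0.3583, 0.0388, -1.4849], 'opening': 0.7051, 'finger_force': 19.9979}
yaw 5.95
tcp in box x,y: [ -4.7 120.7]
[(array([640. , 171.3]), np.int64(60)), (array([639.6, 171.7]), np.int64(57)), (array([640.2, 173.2]), np.int64(59))]
cup in box -1.851833084930697 119.115866294606
walls [-41.9 -37.3] [35.2 35.2]Traceback (most recent call last):
  File "<stdin>", line 9, in <module>
    return _quantile_unchecked(
        a, q, axis, out, overwrite_input, method, keepdims, weights)
    return _ureduce(a,
                    func=_quantile_ureduce_func,
    ...<5 lines>...
                    overwrite_input=overwrite_input,
                    method=method)
    r = func(a, **kwargs)
    result = _quantile(arr,
                       quantiles=q,
    ...<2 lines>...
                       out=out,
                       weights=wgt)
    slices_having_nans = np.isnan(arr[-1, ...])
                                  ~~~^^^^^^^^^
IndexError: index -1 is out of bounds for axis 0 with size 0
```

Emit:
step_arm:
  motion:
    - {"dp": [0,0,0],"twist": [0,0,0],"hand": -1}
    - {"dp": [0,0,0],"twist": [0,0,0],"hand": -1}
    - {"dp": [0,0,0],"twist": [0,0,0],"hand": -1}
    - {"dp": [0,0,0],"twist": [0,0,0],"hand": -1}
    - {"dp": [0,0,0],"twist": [0,0,0],"hand": -1}

```text
clock: 49.58
tool_pos: [0.6409, 0.1705, 0.1156]
eef_rot: [0.671, 0.742, 0.0, -0.0]
contact_force: [-0.6, 0.2, -1.4]
opening: 0.703
finger_force: 20.0
```

```bash
python3 - <<'E'
from h import *
held(0); a=np.radians(5.6); U=np.array([[np.cos(a),-np.sin(a)],[np.sin(a),np.cos(a)]])
s=r.snapshot("side"); X=cloud(s)
c=[cyl(X,(.642,.171),.05,z,z+.012,32)[0] for z in (.075,.087,.1)]; print("cup side",(np.mean(c,0)-[653.4,53.7])@U)
t=r.snapshot("top"); Y=cloud(t)
for n,Z in(("s",X),("t",Y)):
    m=(Z[...,2]>.038)&(Z[...,2]<.052)&(abs(Z[...,0]-.65)<.07); q=(Z[m][:,:2]*1000-[653.4,53.7])@U
    for lo,hi in((-178,-100),(-100,100),(100,178)):
        k=q[(q[:,1]>lo)&(q[:,1]<hi),0]; A=k[(k<-25)&(k>-48)]; B=k[(k>25)&(k<48)]
        print(n,lo,len(A),len(B),np.round([np.median(A) if len(A) else 0,np.median(B) if len(B) else 0],1))
E
```

```text
{'clock': 49.575, 'q': [-0.4446, 0.8816, 0.2234, 1.5435, -0.2551, 0.7451, -0.0118], 'tool_pos': [0.6409, 0.1705, 0.1156], 'eef_rot': [0.6709, 0.7415, 0.0001, -0.0], 'contact_force': [-0.5981, 0.2205, -1.4302], 'opening': 0.703, 'finger_force': 19.9978}
yaw 5.73
tcp in box x,y: [ -1.  117.5]
cup side [  2.01716964 116.55945037]
s -178 82 30 [-36.3  36.3]
s -100 179 0 [-37.7   0. ]
s 100 51 0 [-37.3   0. ]
t -178 56 19 [-37.7  37.2]
t -100 123 42 [-37.9  36.7]
t 100 0 0 [0 0]
```

Emit:
step_arm:
  motion:
    - {"dp": [0,0,15],"twist": [0,0,0],"hand": -1}
    - {"dp": [0,0,28],"twist": [0,0,0],"hand": -1}
    - {"dp": [0,0,40],"twist": [0,0,0],"hand": -1}
    - {"dp": [0,0,40],"twist": [0,0,0],"hand": -1}

```text
clock: 50.18
tool_pos: [0.6397, 0.1703, 0.0738]
eef_rot: [0.671, 0.742, -0.001, -0.001]
contact_force: [0.7, -0.1, -2.6]
opening: 0.707
finger_force: 20.0
```

Emit:
step_arm:
  motion:
    - {"dp": [0,0,8],"twist": [0,0,0],"hand": -1}
    - {"dp": [0,0,16],"twist": [0,0,0],"hand": -1}
    - {"dp": [0,0,21],"twist": [0,0,0],"hand": -1}
    - {"dp": [0,0,22],"twist": [0,0,0],"hand": -1}

```text
clock: 50.68
tool_pos: [0.6406, 0.1705, 0.053]
eef_rot: [0.671, 0.742, -0.0, -0.0]
contact_force: [0.4, -0.6, -2.9]
opening: 0.706
finger_force: 20.0
```

Emit:
step_arm:
  motion:
    - {"dp": [0,0,1],"twist": [0,0,0],"hand": -1}
    - {"dp": [0,0,2],"twist": [0,0,0],"hand": -1}
    - {"dp": [0,0,2.5],"twist": [0,0,0],"hand": -1}
    - {"dp": [0,0,2.5],"twist": [0,0,0],"hand": -1}

```text
clock: 51.18
tool_pos: [0.641, 0.1706, 0.0514]
eef_rot: [0.671, 0.742, 0.0, 0.0]
contact_force: [-1.1, -0.0, 0.5]
opening: 0.701
finger_force: 20.0
```

Emit:
step_arm:
  motion:
    - {"dp": [0,0,0.5],"twist": [0,0,0],"hand": 0.6}
    - {"dp": [0,0,0.5],"twist": [0,0,0],"hand": 0.8}
    - {"dp": [0,0,0],"twist": [0,0,0],"hand": 1}
    - {"dp": [0,0,0],"twist": [0,0,0],"hand": 1}
    - {"dp": [0,0,-30],"twist": [0,0,0],"hand": 1}

```text
clock: 51.8
tool_pos: [0.6389, 0.1702, 0.0791]
eef_rot: [0.671, 0.742, -0.002, -0.001]
contact_force: [0.3, -0.6, 0.1]
opening: 1.001
finger_force: 0.0
```

Emit:
step_arm:
  motion:
    - {"dp": [0,0,-50],"twist": [0,0,0],"hand": 1}
    - {"dp": [0,0,-100],"twist": [0,0,0],"hand": 1}
    - {"dp": [0,-60,-120],"twist": [0,0,0],"hand": 1}
    - {"dp": [0,-120,-120],"twist": [0,0,0],"hand": 1}
    - {"dp": [20,-170,-120],"twist": [0,0,0],"hand": 1}

```text
clock: 52.42
tool_pos: [0.4678, 0.1719, 0.2017]
eef_rot: [0.672, 0.741, 0.0, 0.0]
contact_force: [0.8, 1.5, 0.6]
opening: 0.997
finger_force: 0.0
```

Emit:
step_arm:
  motion:
    - {"dp": [0,0,0],"twist": [0,0,0],"hand": 1}
    - {"dp": [50,0,0],"twist": [0,0,0],"hand": 1}
    - {"dp": [110,0,0],"twist": [0,0,0],"hand": 1}
    - {"dp": [170,0,0],"twist": [0,0,0],"hand": 1}
    - {"dp": [170,0,0],"twist": [0,0,0],"hand": 1}

```text
clock: 53.05
tool_pos: [0.4519, 0.3495, 0.2006]
eef_rot: [0.667, 0.745, 0.002, -0.001]
contact_force: [0.4, -1.4, 0.3]
opening: 0.998
finger_force: 0.0
```

```bash
python3 - <<'E'
from h import *
st(); s=r.snapshot("side"); t=r.snapshot("top"); X=cloud(s); Y=cloud(t)
f=lambda i,x,y,w,h:cv2.resize(i["pixels"][y:y+h,x:x+w,::-1],(780,295),interpolation=2)
cv2.imwrite("pics/end.png",np.vstack([f(s,240,130,240,130)[:, :],f(t,230,110,260,110)]))
for n,c,z,q in[("drive",(.666,-.072),88,.028),("jar",(.661,-.011),91,.028),("label",(.655,.047),87,.026),("ink",(.65,.103),85,.028),("cup",(.641,.1705),95,.034)]:
    print(n,rect(Y,c,q,z/1000-.01,z/1000+.012))
print("brush",[rect(X,(.543,-.385),.03,z,z+.015)["mean"] for z in(.08,.11,.14)])
print("mug",rect(Y,(.735,-.345),.08,.085,.11)["c"],"mouse",rect(Y,(.715,.32),.08,.02,.05)["c"])
E
```

```text
{'clock': 53.05, 'q': [-0.9087, 0.6633, 0.2925, 1.7756, -0.2711, 0.7388, -0.3641], 'tool_pos': [0.4519, 0.3495, 0.2006], 'eef_rot': [0.6673, 0.7448, 0.0018, -0.0011], 'contact_force': [0.4289, -1.3739, 0.3037], 'opening': 0.9981, 'finger_force': 0.0}
drive {'c': (666.0, -71.4), 'wh': [54.6, 45.5], 'ang': 6.6, 'z': [83.2, 87.7, 92.3], 'n': 208, 'mean': [665.7, -71.5]}
jar {'c': (662.1, -11.3), 'wh': [49.0, 50.8], 'ang': 88.2, 'z': [85.6, 90.4, 94.2], 'n': 201, 'mean': [661.0, -10.5]}
label {'c': (655.2, 47.9), 'wh': [51.0, 39.6], 'ang': 4.4, 'z': [82.2, 86.6, 90.8], 'n': 174, 'mean': [655.4, 47.8]}
ink {'c': (649.7, 102.9), 'wh': [49.0, 54.1], 'ang': 88.4, 'z': [79.8, 84.8, 89.1], 'n': 220, 'mean': [649.8, 102.7]}
cup {'c': (641.2, 170.1), 'wh': [61.5, 62.0], 'ang': 66.4, 'z': [86.7, 93.2, 98.1], 'n': 95, 'mean': [642.0, 170.5]}
brush [[535.6, -391.5], [536.2, -390.5], [536.1, -391.3]]
mug (739.1, -341.4) mouse (722.3, 328.6)
```

View pics/end.png

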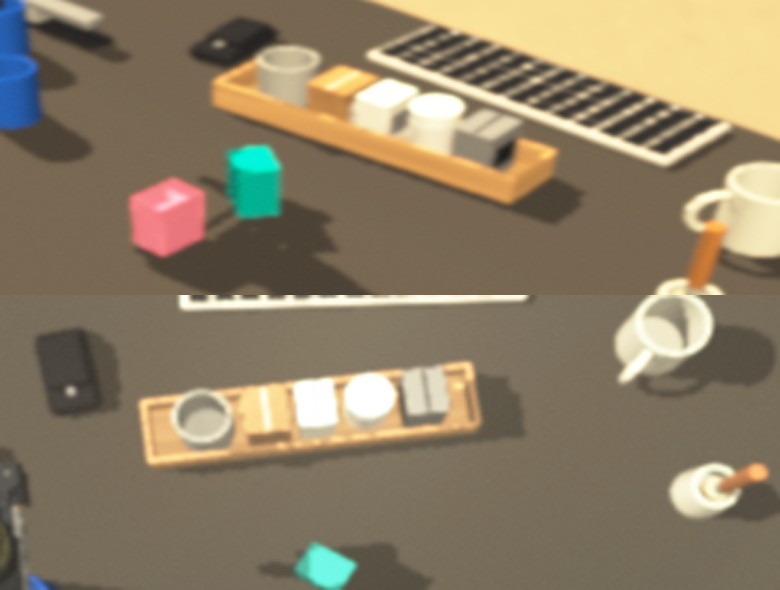

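The final picture shows all five things upright in one row in the box, lower crop x≈200 to 425, with heights matching items flat on its floor. The brush stands upright in its stand, and the mug and mouse measure where they were.

```bash
python3 -c "
from plant import r
print(r.finish_job())"
```

```text
the job is handed in; nothing more can be done
None
```

I handed the job in at about 53 s: the cup got three full brush strokes, the brush is upright in its stand, and the cup, ink carton, label case, clip jar and drive case stand flat in one row in the box; the staple carton and wipes can were absent, and the mug, mouse and stapler were left alone.

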